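Tighten the inlet union of a soil permeability cell

ROBOT

A 6-joint arm with a two-finger parallel gripper is mounted at the origin on the work surface. World frame = base frame: x ahead of the robot, y to its left, z up, the work surface at z = 0. Lengths are in m, angles in rad, forces in N, time in s.
With the tool pointing down it reaches from about 0.35 to 0.975 m from the base axis. Payload 17.4 kg.
Tool frame: the origin (TCP) lies between the finger pads; the fingertips stand 8 mm ahead of it and the grasp point (between the pads) lies 11 mm behind it; z points along the fingers, y is the line along which they close (so a half turn about z gives the same grasp; the last joint's range is limited). The gripper opens to 85 mm and grips with 20 to 120 N. Pads are 22 mm wide; open, the fingers measure 114 mm over their backs; the gripper's body (76 mm by 85 mm) begins 54 mm behind the grasp point. The pads swing forward as they close: fully open they stand 13 mm farther back than shut.
Start: joints at [-1.317, 0.116, 1.442, -0, 1.584, -0.038], TCP at [0.194, -0.646, 0.239] pointing down, gripper open.
Joint ranges: [-2.83, 2.83], [-0.83, 2.19], [0.07, 2.5], [-1.14, 4.28], [0.01, 3], [-2.97, 2.97]. Speed limits (rad/s): [1.89, 1.89, 2.22, 3.14, 3.14, 3.14].

INTERFACE

Orientations are given as a rotation vector (axis times angle).
In Python, from plant import robot, viewer, order gives the robot as it stands.
- The arm moves only by the tool send_rows, never from a script. Its argument "series" is text: rows parted by semicolons, each of 6 numbers parted by spaces: the shift along the tool's x, y, z scaled (see below), then the turn, a rotation vector about the tool's x, y, z scaled (see below). In form: x y z wx wy wz; .... A call has exactly 5 rows; each row shifts and turns the commanded pose from where the row before left it, along the tool's axes as they then stand; what a row does not reach is not made up. The controller multiplies each number of a shift by 500 mm and each number of a turn by 8 degrees. A row lasts 1/10 s, in which the tool goes at most 50 mm and 8.59 degrees, less where a joint would pass 70% of its speed; a pose out of reach is approached as far as the arm can. A call with a number of a shift or a turn outside -1 to 1 is refused whole. A call with a gripper value outside its range is refused whole. "grip" is the finger opening in mm, from 0 to 85.4, set as the call begins (left out, the last holds). The fingers move at their own pace and stop on an object; the grip force is fixed at half the most. Time passes only in rows, so rows that do not move let the fingers close, or fill a call up. It gives the time, the measured TCP pose, the force, the opening and the grip force at its end, in the units of the state.
- robot.state(): the state, without advancing time (a new reading comes with each control period).
- viewer.snapshot(name): name is "scene" or "top" or "wrist"; returns the picture (400x640x3 uint8, red, green, blue); there is no depth.
- viewer.camera_model(name): a dict with "K" (3x3 intrinsics, pixels), "R" (3x3) and "t" (3): a world point X has camera coordinates R X + t; the wrist camera has in their place "T_tool_cam" (4x4, takes a point from camera to tool coordinates, whose origin is the TCP and whose axes are the flange's). Camera axes: x right, y down, z forward; pixel columns grow to the right and rows downward; lengths in m; the calibration is good to about 2 mm. A picture is of the moment at which its call begins: read the wrist's pose just before it. camera_model takes no time and is no camera call.
- order.hand_in(): hands the job in; it is judged then, once.
The state is a dict: "time": time; "joints": joint angles; "qd": joint speeds; "joint_efforts": joint torques, N m; "position": TCP position; "ee_rot": TCP orientation; "contact_force": force on the tool from outside, world axes, zero at the start; "ft_torque": the same for the moment, N m; "opening": opening from 0.0 (shut) to 1.0 (fully open); "finger_force": force on a finger pad.
Only numpy, scipy, OpenCV 4.12 (cv2) and the standard library are available. Lean on these libraries where they do the work, as an engineer would, in place of code of your own. Each camera call takes 0.05 s, during which the arm holds its last target. There are 200 camera calls.

TASK

Tighten the big hex nut on the slanting inlet of the soil test cell, clockwise as seen facing the nut: first with the fingers until its pointer stands at the first, short rib on the flange, and from there with the large spanner, not the fingers, until the nut comes up solid with the pointer at the second, long rib. Then take the spanner off, lay it down flat on its rest or on the bench clear of the cell, lowering it in the gripper rather than dropping it, and let go. Leave the small spanner and the other things on the bench where they are.

Things in the scene. Friction and masses are not known exactly. Their poses are not given: they have to be found in the camera images.
- cell: fixed test cell: black base 250 x 130 x 18 along its x, origin at the underside, base from x = -105 to 145; steel drum (diameter 100, top at height 112) at x = +75; near its -x end a slanting inlet leaning 30 degrees from vertical towards its -x, ending in a fixed round flange (diameter 90, upper face centred at (-65, 0, 115)) that carries the nut and has two ribs on its rim
- short_rib (a point): top of the short radial rib on the flange's rim (first mark, hand tight): 6 wide, from radius 42 to 53, standing 5 above the flange face; 0.70 rad counterclockwise of the long rib, seen facing the nut
- long_rib (a point): top of the long radial rib on the flange's rim (second mark, tight): 6 wide, from radius 42 to 66, standing 5 above the face, on the down-slope side
- nut: captive brass hex nut: origin on its axis at the flange face, z along the axis outwards. Collar diameter 50 to z = 7; hexagon 42 across flats from z = 7 to 33 (top 5 chamfered), corners on its +x and -x axes, flats facing +y and -y (and every 60 degrees); plug diameter 22 to z = 43. Pointer 5 wide along its -x axis from the collar to radius 40, z = 2 to 6. Does not advance; friction 0.22 N m
- coupling (a joint): angle of the nut in rad, growing clockwise seen facing the nut (tightening): -0.70 = pointer at the short rib (hand tight), 0 = pointer at the long rib, solid stop (tight). It starts between -1.55 and -1.25 and stays where it is left
- spanner: the large steel open-ended spanner, lying flat on its rest: 12 thick, origin on its underside, x along it towards the jaw. Straight handle 20 wide from x = -110 to 38; head 74 wide from x = 34; jaw with parallel sides 46 apart (for the 42 nut), floor at x = 52, open at the end, arms to x = 104. About 0.32 kg, centre of mass near x = 0
- spanner_jaw (a point): point of the large spanner that lies on the nut's axis when the jaw is on the nut: x = 80, middle of its thickness (6 above the underside)
- spanner_grip (a point): place to hold the large spanner: mid-thickness of the handle at x = -20, 100 from the jaw point
- rest: fixed rest for the two spanners: board 200 x 220 x 6 with two bars 25 high and 12 wide along its y, at its x = -85 and +44; the spanners lie on the bars along its x, at its y = +52 and -52, origins at x = 0, undersides 25 up; either may hold the large one
- small_spanner: smaller open-ended spanner beside it on the rest, jaw 26 wide, handle 16 wide, 12 thick; too small for the nut; bystander, same frame convention
- tin0: closed round steel sample tin, diameter 57, height 49; origin at the centre of its underside; bystander
- tin1: closed round steel sample tin, diameter 57, height 49; origin at the centre of its underside; bystander
- tin2: closed round steel sample tin, diameter 57, height 49; origin at the centre of its underside; bystander
- wash_bottle: clear round wash bottle, diameter 68, height 160; origin at the underside; bystander
- dish: shallow brass dish, diameter 94, height 28; origin at the underside; bystander
- sponge: yellow sponge block 110 x 70 x 25; origin at the underside; bystander
- spatula: steel spatula lying on the bench; bystander
Not all that is in view belongs to the job. Leave any yellow look-alike of the spanner alone.

How it is judged:
By the outcome, as a careful person would: the job done as asked, in the order asked, and still so for the second after the job is handed in, with the robot touching nothing.
It also fails if it takes over 64 s, if anything falls off the work surface, if the arm or the gripper's body presses on something with over 40 N, if the wrist force passes 120 N, or if a joint passes its speed limit or range.

## Working session

There is one attempt and no reset: what is moved stays moved. The work goes in short steps, Python scripts to look and compute and a tool call to move; the robot and the scene stay as the last step left them, time stands still between calls to the robot, and variables do not carry over. Pictures are saved under pics/ and viewed, at most 10 in all, crops included, and the job is handed in when it is done.

Besides the shell and the picture viewer there is one more tool, called as name(argument=value, ...), one argument or row to a line, values as JSON. send_rows: Moves the arm, as the interface text tells. Its arguments: {"type":"object","properties":{"series":{"type":"string"},"grip":{"type":"number"}},"required":["series"]}

```bash
ls; mkdir -p pics; python3 - <<'E'
from plant import robot, viewer, order
import cv2,numpy as np
s=robot.state();print(s)
for n in ("scene","top"):
    im=viewer.snapshot(n);np.save(f"pics/{n}0.npy",im)
    cv2.imwrite(f"pics/{n}0.png",im[:,:,::-1])
    print(n,viewer.camera_model(n))
print(viewer.camera_model("wrist"))
E
```

```text
pics
{'time': 0.0, 'joints': array([-1.31678966e+00,  1.16463013e-01,  1.44226885e+00,  1.19855271e-05,
        1.58397356e+00, -3.77834217e-02]), 'qd': array([ 0.00151846,  0.00043768, -0.00062242, -0.00106352, -0.00141217,
        0.00091865]), 'joint_efforts': array([ 1.46106166e-03, -7.31981063e+01, -6.32489920e+01,  8.92195681e-05,
        6.29878894e-03, -1.73903925e-05]), 'position': array([ 0.19413609, -0.64629462,  0.23857543]), 'ee_rot': array([-3.10712111e+00, -4.56557753e-01,  1.69828946e-04]), 'contact_force': array([ 0.05605616, -0.36241547, -0.14382942]), 'ft_torque': array([-0.02946244, -0.02942469,  0.03009171]), 'finger_force': 0.0, 'opening': 0.9971843562487661}
scene {'K': array([[414.83998775,   0.        , 317.46704694],
       [  0.        , 414.83998775, 194.77749852],
       [  0.        ,   0.        ,   1.        ]]), 'R': array([[-0.84264155,  0.53817647, -0.01792493],
       [ 0.30483567,  0.44932231, -0.83975275],
       [-0.44388109, -0.71307472, -0.54267303]]), 't': array([ 0.52374962, -0.10932154,  1.44940905])}
top {'K': array([[386.04460805,   0.        , 320.74413817],
       [  0.        , 386.04460805, 197.39662071],
       [  0.        ,   0.        ,   1.        ]]), 'R': array([[-0.00758864, -0.99970093,  0.02324792],
       [-0.99395522,  0.0049946 , -0.10967258],
       [ 0.10952366, -0.02393966, -0.99369586]]), 't': array([-0.02313836,  0.61934632,  1.19315508])}
{'K': array([[280.98931798,   0.        , 317.90909731],
       [  0.        , 280.98931798, 199.91148478],
       [  0.        ,   0.        ,   1.        ]]), 'T_tool_cam': array([[-1.91580094e-04, -9.61560898e-01, -2.74591701e-01,
         6.98334313e-02],
       [ 9.99999810e-01, -2.33968391e-05, -6.15759950e-04,
        -5.43669887e-05],
       [ 5.85666112e-04, -2.74591767e-01,  9.61560720e-01,
        -1.34493972e-01],
       [ 0.00000000e+00,  0.00000000e+00,  0.00000000e+00,
         1.00000000e+00]])}
```

View pics/scene0.png

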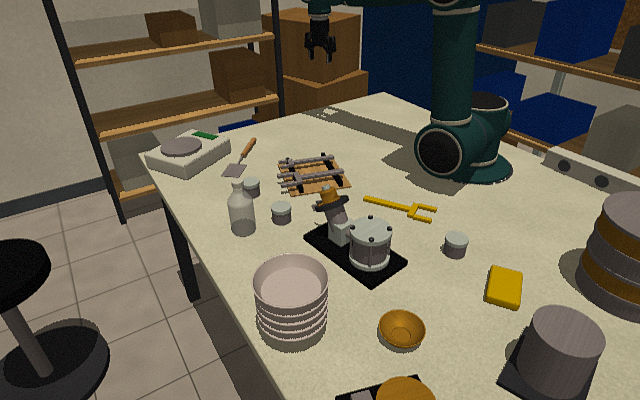

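View pics/top0.png

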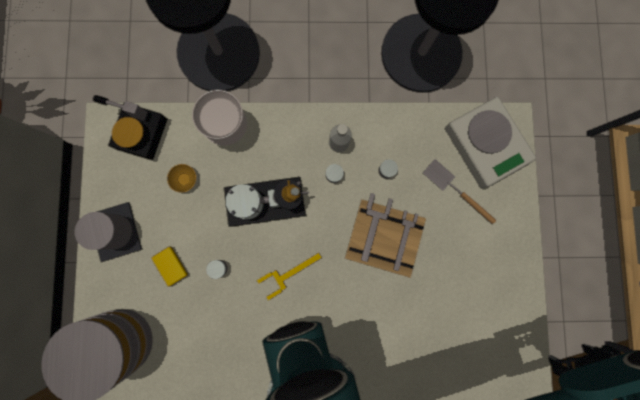

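The pictures show the cell at about top (265,201), with its inlet end on the right at (291,192), so its -x end points towards world -y. The rest is at (386,238) and its two spanners have their jaws up and away from the robot. The yellow decoy is at (290,275). I'll enlarge for measurement.

```bash
python3 - <<'E'
import cv2,numpy as np
im=np.load("pics/top0.npy")[150:285,215:435,::-1]
cv2.imwrite("pics/topc.png",cv2.resize(im,None,fx=3.6,fy=3.6,interpolation=cv2.INTER_CUBIC))
E
```

```text
(no output)
```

View pics/topc.png

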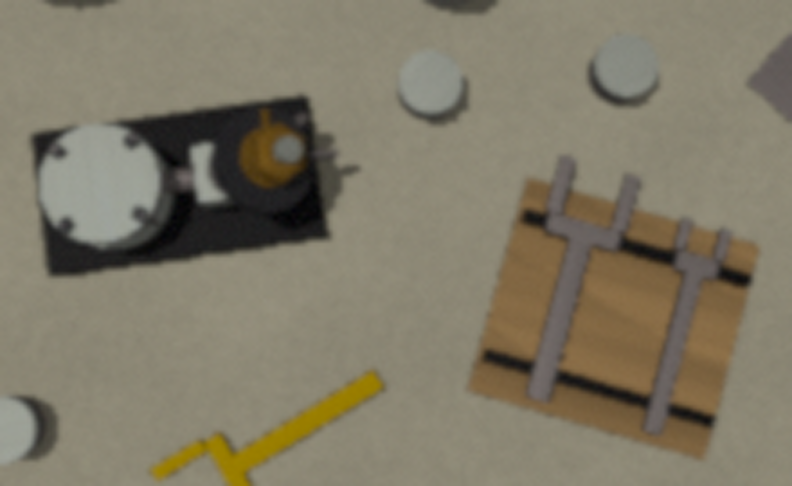

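```bash
cat > h.py <<'E'
import numpy as np
from scipy.optimize import least_squares
from scipy.spatial.transform import Rotation as Rn
from plant import robot, viewer, order
def proj(X,cm,wp=None):
    X=np.atleast_2d(X)
    if wp is None: C=X@cm["R"].T+cm["t"]
    else:
        R,p=wp; T=cm["T_tool_cam"]; C=((X-p)@R-T[:3,3])@T[:3,:3]
    q=C@cm["K"].T; return q[:,:2]/q[:,2:]
def place(P,pose):  # planar pose x,y,yaw
    x,y,a=pose; P=np.atleast_2d(P)
    return P@Rn.from_euler('z',a).as_matrix().T+[x,y,0]
def fit(P,uv,cm,x0,wp=None):
    r=least_squares(lambda q:(proj(place(P,q),cm,wp)-uv).ravel(),x0)
    return r.x, np.round(r.fun.reshape(-1,2),2)
def cur():
    s=robot.state(); return Rn.from_rotvec(s["ee_rot"]).as_matrix(),s["position"]
def plan(R1,p1,n=None,start=None):
    R0,p0=start or cur(); w=Rn.from_matrix(R0.T@R1).as_rotvec(); d=p1-p0
    if n is None: n=max(5,int(5*np.ceil(max(np.linalg.norm(d)/.046,np.degrees(np.linalg.norm(w))/7.8)/5)))
    w/=n; E=Rn.from_rotvec(w).as_matrix(); S=np.zeros((3,3)); M=R0.copy()
    for _ in range(n): S+=M; M=M@E
    dx=np.linalg.solve(S,d)
    print(n,"rows of",*np.round(dx/.5,4),*np.round(np.degrees(w)/8,4))
    return R1,p1
E
cat > a.py <<'E'
from h import *
cm=viewer.camera_model("top")
c=lambda L:np.array(L,float)/3.6+[215,150]-0.36
B=[[.145,.065,.018],[-.105,.065,.018],[-.105,-.065,.018],[.145,-.065,.018]]
print(fit(B,c([[32,135],[308,97],[328,238],[50,275]]),cm,[.6,.1,1.5]))
Bd=[[.1,.11,.006],[.1,-.11,.006],[-.1,-.11,.006],[-.1,.11,.006]]
print(fit(Bd,c([[527,180],[757,246],[704,458],[470,390]]),cm,[.5,-.2,0]))
S=[[.104,.03,.037],[.104,-.03,.037],[-.110,0,.037]]
print(fit(S,c([[566,157],[631,177],[540,399]]),cm,[.5,-.2,0]))
E
python3 a.py
```

```text
(array([0.61361275, 0.13280576, 1.70545781]), array([[  4.57,  39.26],
       [  5.87,  38.79],
       [ -5.22, -40.09],
       [ -5.14, -39.77]]))
(array([ 0.48995293, -0.23551192, -0.28506743]), array([[-0.3 , -0.78],
       [ 0.84, -0.54],
       [ 0.33,  0.68],
       [-0.85,  0.58]]))
(array([ 0.52345239, -0.19124173, -0.27212054]), array([[ 0.09, -0.1 ],
       [ 0.22, -0.72],
       [-0.3 ,  0.79]]))
```

```bash
sed -i 's/^B=.*/B=[[.145,-.065,.018],[-.105,-.065,.018],[-.105,.065,.018],[.145,.065,.018]]/' a.py; cat >> a.py <<'E'
q,r=fit(B,c([[32,135],[308,97],[328,238],[50,275]]),cm,[.6,.1,1.5])
def cellpts(q):
    Rz=Rn.from_euler('z',q[2]).as_matrix(); f=place([-.065,0,.115],q)[0]
    n=Rz@[-.5,0,.75**.5]; d=Rz@[-.75**.5,0,-.5]   # axis, down-slope dir
    return f,n,d
f,n,d=cellpts(q); e=np.cross(n,d) # ccw from d
print(f,n,d)
P=[f,f+.043*n,f+.066*d+.005*n]+[f+.053*(np.cos(.7)*d+np.sin(.7)*e)+.005*n]+[f+.04*(np.cos(a)*d+np.sin(a)*e)+.006*n for a in (1.25,1.4,1.55)]
print(np.round((proj(np.array(P),cm)-[215,150]+.36)*3.6,1))
E
python3 a.py
```

```text
(array([0.6121537 , 0.13284955, 1.70367811]), array([[-0.14, -0.51],
       [ 0.37, -0.42],
       [ 0.27,  0.14],
       [-0.5 ,  0.76]]))
(array([ 0.48995293, -0.23551192, -0.28506743]), array([[-0.3 , -0.78],
       [ 0.84, -0.54],
       [ 0.33,  0.68],
       [-0.85,  0.58]]))
(array([ 0.52345239, -0.19124173, -0.27212054]), array([[ 0.09, -0.1 ],
       [ 0.22, -0.72],
       [-0.3 ,  0.79]]))
[0.62076562 0.06842258 0.115     ] [ 0.06624554 -0.4955921   0.8660254 ] [ 0.11474063 -0.8583907  -0.5       ]
[[268.4 159.9]
 [292.5 150.7]
 [340.4 154.3]
 [308.7 116. ]
 [279.2 112.6]
 [272.7 111.2]
 [266.2 110.8]]
```

```bash
cat >> h.py <<'E'
import json
def cell(q):
    Rz=Rn.from_euler('z',q[2]).as_matrix(); f=place([-.065,0,.115],q)[0]
    n=Rz@[-.5,0,.75**.5]; d=Rz@[-.75**.5,0,-.5]
    return f,n,d,np.cross(n,d)
Q=[0.6121537,0.1328496,1.7036781]
def ax(phi,q=None):  # unit vector in flange plane, phi ccw from down-slope
    f,n,d,e=cell(Q if q is None else q); return np.cos(phi)*d+np.sin(phi)*e
def nutpose(phi,h,q=None): # tool y along phi, TCP h above flange face
    f,n,d,e=cell(Q if q is None else q); y=ax(phi,q); z=-n
    return np.column_stack([np.cross(y,z),y,z]), f+h*n
E
python3 - <<'E'
from h import *
R,p=nutpose(np.radians(53),.09);print(p,R)
plan(R,p)
E
```

```text
[0.62672772 0.02381934 0.19294229] [[ 0.50487361  0.86064753 -0.06624553]
 [ 0.7652764  -0.41078035  0.4955921 ]
 [ 0.39931776 -0.30090751 -0.8660254 ]]
20 rows of 0.0752 -0.0257 0.0231 0.1642 0.0989 -0.268
```

send_rows(
  series="0.0752 -0.0257 0.0231 0.1642 0.0989 -0.268;0.0752 -0.0257 0.0231 0.1642 0.0989 -0.268;0.0752 -0.0257 0.0231 0.1642 0.0989 -0.268;0.0752 -0.0257 0.0231 0.1642 0.0989 -0.268;0.0752 -0.0257 0.0231 0.1642 0.0989 -0.268",
  grip=85,
)

```text
time: 0.6
position: [0.3479, -0.5152, 0.1893]
ee_rot: [-2.929, -0.718, -0.078]
contact_force: [0.5, -0.1, -0.4]
opening: 0.992
finger_force: 0.0
```

send_rows(
  series="0.0752 -0.0257 0.0231 0.1642 0.0989 -0.268;0.0752 -0.0257 0.0231 0.1642 0.0989 -0.268;0.0752 -0.0257 0.0231 0.1642 0.0989 -0.268;0.0752 -0.0257 0.0231 0.1642 0.0989 -0.268;0.0752 -0.0257 0.0231 0.1642 0.0989 -0.268",
)

```text
time: 1.1
position: [0.4744, -0.354, 0.164]
ee_rot: [-2.73, -0.95, -0.149]
contact_force: [-0.1, -0.6, 0.0]
opening: 0.998
finger_force: 0.0
```

send_rows(
  series="0.0752 -0.0257 0.0231 0.1642 0.0989 -0.268;0.0752 -0.0257 0.0231 0.1642 0.0989 -0.268;0.0752 -0.0257 0.0231 0.1642 0.0989 -0.268;0.0752 -0.0257 0.0231 0.1642 0.0989 -0.268;0.0752 -0.0257 0.0231 0.1642 0.0989 -0.268",
)

```text
time: 1.6
position: [0.5688, -0.1704, 0.1648]
ee_rot: [-2.514, -1.156, -0.214]
contact_force: [0.3, -0.4, 0.2]
opening: 0.994
finger_force: 0.0
```

send_rows(
  series="0.0752 -0.0257 0.0231 0.1642 0.0989 -0.268;0.0752 -0.0257 0.0231 0.1642 0.0989 -0.268;0.0752 -0.0257 0.0231 0.1642 0.0989 -0.268;0.0752 -0.0257 0.0231 0.1642 0.0989 -0.268;0.0752 -0.0257 0.0231 0.1642 0.0989 -0.268",
)

```text
time: 2.1
position: [0.6271, 0.0256, 0.1928]
ee_rot: [-2.282, -1.336, -0.273]
contact_force: [-0.1, -0.0, -0.8]
opening: 0.996
finger_force: 0.0
```

```bash
python3 - <<'E'
from h import *
import cv2
s=robot.state(); wp=cur(); print(wp[1],s["joints"])
im=viewer.snapshot("wrist"); np.savez("pics/w1.npz",im=im,R=wp[0],p=wp[1])
cm=viewer.camera_model("wrist")
f,n,d,e=cell(Q)
for nm,X in dict(f=f,plug=f+.043*n,long=f+.066*d+.005*n,short=f+.053*ax(.7)+.005*n,ptr=f+.04*ax(1.5)+.006*n).items(): print(nm,proj(X,cm,wp))
c=im[:,120:520,::-1]
cv2.imwrite("pics/w1.png",cv2.resize(c,(600,600),interpolation=cv2.INTER_CUBIC))
E
```

```text
[0.62710683 0.02558452 0.19281857] [-0.21355726  0.10939471  1.58590105  0.49036668  1.6328757   0.28210296]
f [[318.42557505 208.53520543]]
plug [[318.4886809 227.58222  ]]
long [[364.0142312  268.16651971]]
short [[380.7227404  224.07100049]]
ptr [[360.83308741 184.76104554]]
```

View pics/w1.png

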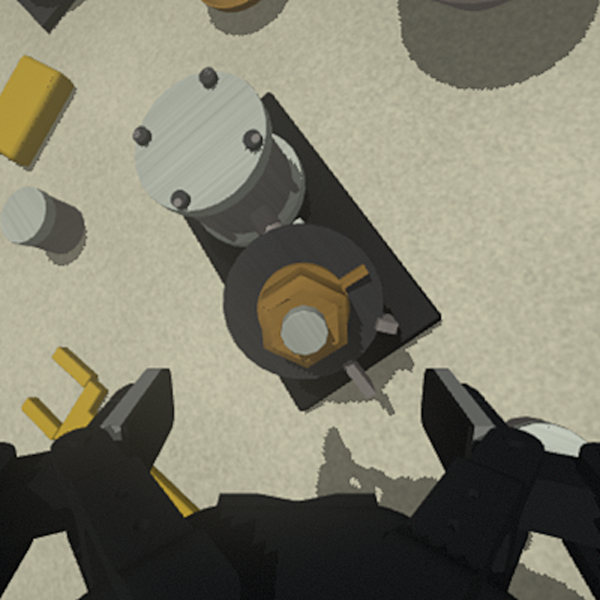

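```bash
cat > b.py <<'E'
from h import *
cm=viewer.camera_model("wrist"); w=np.load("pics/w1.npz"); wp=(w["R"],w["p"])
u=lambda *L:np.array(L,float)/1.5+[120,0]-.2
obs=u([304,330],[303.5,300],[375,394],[392,324],[367,272],[440,318],[303,410],[268,93])
def model(v):
    q=v[:3];f,n,d,e=cell(q)
    b=place([[-.105,-.065,.018],[-.105,.065,.018],[.145,-.065,.018]],q)
    return np.vstack([f+.043*n,f,f+.066*ax(0,q)+.003*n,f+.05*ax(.7,q)+.004*n,f+.04*ax(v[3],q)+.005*n,b])
r=least_squares(lambda v:(proj(model(v),cm,wp)-obs).ravel(),Q+[1.4],loss="soft_l1")
print(r.x,Q); print(np.round(proj(model(r.x),cm,wp)-obs,1))
r=least_squares(lambda v:(proj(model(v),cm,wp)-obs)[:5].ravel(),Q+[1.4])
print(r.x); print(np.round(proj(model(r.x),cm,wp)-obs,1))
E
python3 b.py; python3 -c "
from h import *
print(cur()[1],robot.state()['time'])"
```

```text
[0.61631527 0.135812   1.71500511 1.43088182] [0.6121537, 0.1328496, 1.7036781]
[[ 0.6  0.4]
 [-0.2  2.8]
 [-2.1 -1.5]
 [-0.4  0.5]
 [ 1.3 -0.5]
 [ 2.3 -2.5]
 [-2.   1.6]
 [-0.6 -2.9]]
[0.61585985 0.13587184 1.7226859  1.42419215]
[[ 0.8  0.1]
 [-0.2  2.6]
 [-1.7 -1.9]
 [-0.3 -0.1]
 [ 1.3 -0.7]
 [ 2.2 -3.1]
 [-1.6  1.7]
 [-1.8 -2.4]]
[0.62794907 0.03012515 0.1941865 ] 2.15
```

send_rows(
  series="0 0 0 0 0 0;0 0 0 0 0 0;0 0 0 0 0 0;0 0 0 0 0 0;0 0 0 0 0 0",
)

```text
time: 2.65
position: [0.6269, 0.0232, 0.193]
ee_rot: [-2.285, -1.334, -0.273]
contact_force: [0.8, 0.6, -0.1]
opening: 0.99
finger_force: 0.0
```

```bash
python3 - <<'E'
from h import *
import cv2
wp=cur(); print(wp[1],robot.state()["qd"])
im=viewer.snapshot("wrist"); np.savez("pics/w2.npz",im=im,R=wp[0],p=wp[1]); print(cur()[1])
c=im[50:290,220:420,::-1]
cv2.imwrite("pics/w2.png",cv2.resize(c,None,fx=2.5,fy=2.5,interpolation=cv2.INTER_CUBIC))
E
```

```text
[0.62693178 0.02317909 0.19298083] [ 0.00405837  0.00133496 -0.0024544   0.00066137  0.00014934 -0.00032961]
[0.62697305 0.0233151  0.192976  ]
```

View pics/w2.png

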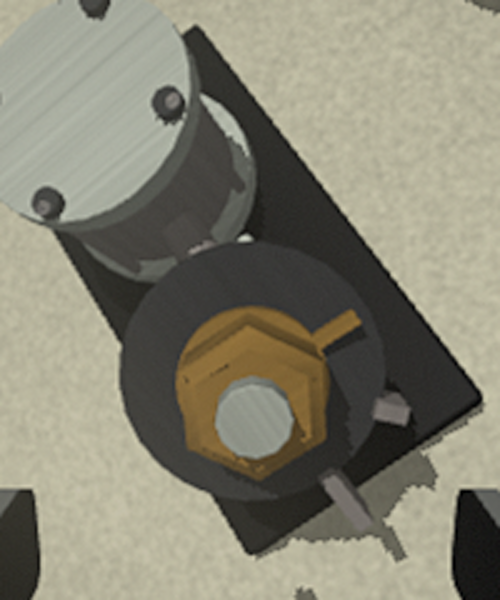

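```bash
sed -i 's/w1.npz/w2.npz/; s/^u=.*/u=lambda *L:np.array(L,float)\/2.5+[220,50]-.3/; s/^obs=.*/obs=u([254,419],[253,370],[367,524],[406,405],[357,318],[482,398],[250,554],[196,27])/; s/\.05\*ax(.7,q)+.004/.052*ax(.7,q)+.005/; s/+.003\*n/+.005*n/' b.py
cat >> b.py <<'E'
t=cell(r.x[:3]); print(t[0])
R0,p0=wp; 
R,p=nutpose(r.x[3]-np.pi/6,.017,r.x[:3]); print(np.degrees(Rn.from_matrix(R0.T@R).as_rotvec()), R0.T@(p-p0))
E
python3 b.py
```

```text
[0.61664874 0.13618257 1.70921743 1.46378458] [0.6121537, 0.1328496, 1.7036781]
[[ 0.1 -0.6]
 [-0.3  2. ]
 [-0.1 -0.1]
 [-0.4  2.7]
 [ 1.  -0.4]
 [ 1.5 -1.7]
 [-1.2  0.9]
 [-0.7 -3.5]]
[0.61549728 0.13642813 1.72483462 1.44048626]
[[ 0.  -1.3]
 [-0.7  1.7]
 [ 0.4 -1.1]
 [-0.6  1.4]
 [ 0.8 -0.5]
 [ 1.1 -3. ]
 [-0.5  1.1]
 [-3.2 -2.5]]
[0.62547022 0.07219776 0.115     ]
[ 0.54195096 -0.32983965 -0.63011581] [0.00579516 0.00213108 0.07492298]
```

```bash
sed -i 's/^Q=.*/Q=[.6152,.1350,1.709]/' h.py; python3 - <<'E'
from h import *
R,p=nutpose(1.45-np.pi/6,.019); plan(R,p,5)
E
```

```text
5 rows of 0.0015 0.0007 0.0289 0.0045 -0.0013 -0.0095
```

send_rows(
  series="0.0015 0.0007 0.029 0.0045 -0.0013 -0.0095;0.0015 0.0007 0.029 0.0045 -0.0013 -0.0095;0.0015 0.0007 0.029 0.0045 -0.0013 -0.0095;0.0015 0.0007 0.029 0.0045 -0.0013 -0.0095;0.0015 0.0007 0.029 0.0045 -0.0013 -0.0095",
)

```text
time: 3.2
position: [0.6253, 0.0628, 0.1298]
ee_rot: [-2.278, -1.344, -0.271]
contact_force: [0.2, -0.1, -1.0]
opening: 0.992
finger_force: 0.0
```

send_rows(
  series="0 0 0 0 0 0;0 0 0 0 0 0;0 0 0 0 0 0;0 0 0 0 0 0;0 0 0 0 0 0",
  grip=46,
)

```text
time: 3.7
position: [0.6257, 0.0617, 0.1317]
ee_rot: [-2.279, -1.343, -0.273]
contact_force: [0.1, -0.0, 1.1]
opening: 0.539
finger_force: 0.0
```

send_rows(
  series="0 0 0 0 0 0;0 0 0 0 0 0;0 0 0 0 0 0;0 0 0 0 0 0;0 0 0 0 0 0",
  grip=36,
)

```text
time: 4.2
position: [0.6264, 0.0611, 0.132]
ee_rot: [-2.28, -1.344, -0.275]
contact_force: [4.0, -5.0, 2.0]
opening: 0.477
finger_force: 60.3
```

```bash
cat > st.py <<'E'
from h import *
s=robot.state();R,p=cur();f,n,d,e=cell(Q)
y=R[:,1]; r=p-f
print("t",s["time"],"F tool",np.round(R.T@s["contact_force"],1),"M tool",np.round(R.T@s["ft_torque"],2),"open mm",round(s["opening"]*85.4,1),"ff",s["finger_force"])
print("phi_y",np.arctan2(y@e,y@d),"h",r@n,"along y,x",r@y,r@R[:,0],"tilt",np.degrees(np.arccos(-R[:,2]@n)),"j",np.round(s["joints"],2))
E
python3 st.py
```

```text
t 4.2 F tool [-1.   4.9 -4.4] M tool [-1.11 -0.46 -0.19] open mm 40.7 ff 60.26132121565752
phi_y 0.9274794242072523 h 0.019599976092326624 along y,x 0.0006992237564153719 0.0005747507748695259 tilt 0.14959010387929542 j [-0.16  0.14  1.66  0.5   1.52  0.28]
```

send_rows(
  series="0 0 0 0 0 0.535;0 0 0 0 0 0.535;0 0 0 0 0 0.535;0 0 0 0 0 0.535;0 0 0 0 0 0.535",
)

```text
time: 4.7
position: [0.6264, 0.061, 0.132]
ee_rot: [-2.473, -0.887, -0.147]
contact_force: [4.8, -6.7, 1.2]
opening: 0.481
finger_force: 60.7
```

send_rows(
  series="0 0 0 0 0 0.6;0 0 0 0 0 0.6;0 0 0 0 0 0.6;0 0 0 0 0 0.6;0 0 0 0 0 0.3",
)

```text
time: 5.2
position: [0.6265, 0.0609, 0.1319]
ee_rot: [-2.588, -0.406, -0.016]
contact_force: [5.5, -6.2, 1.7]
opening: 0.477
finger_force: 60.8
```

send_rows(
  series="0 0 0 0 0 0;0 0 0 0 0 0;0 0 0 0 0 0;0 0 0 0 0 0;0 0 0 0 0 0",
)

```text
time: 5.7
position: [0.6265, 0.061, 0.1319]
ee_rot: [-2.588, -0.41, -0.017]
contact_force: [5.4, -5.8, 2.2]
opening: 0.479
finger_force: 58.8
```

```bash
python3 st.py
```

```text
t 5.7 F tool [ 3.6  5.3 -5.1] M tool [-1.46  0.52  0.23] open mm 40.9 ff 58.80515671684407
phi_y 0.17653853391892543 h 0.01958393827090461 along y,x 0.00032216588411831774 0.0009989027305445908 tilt 0.1744954454527283 j [-0.16  0.14  1.66  0.5   1.52  1.03]
```

send_rows(
  series="0 0 0 0 0 0;0 0 0 0 0 0;0 0 0 0 0 0;0 0 0 0 0 0;0 0 0 0 0 0",
  grip=85,
)

```text
time: 6.2
position: [0.6255, 0.062, 0.1312]
ee_rot: [-2.585, -0.411, -0.013]
contact_force: [-0.1, 0.7, 0.2]
opening: 1.001
finger_force: 0.0
```

send_rows(
  series="0 0 -0.03 0 0 0;0 0 -0.03 0 0 0;0 0 -0.03 0 0 0;0 0 -0.03 0 0 0;0 0 -0.03 0 0 0",
)

```text
time: 6.7
position: [0.6309, 0.0239, 0.1977]
ee_rot: [-2.586, -0.41, -0.014]
contact_force: [-0.0, 0.1, -0.5]
opening: 0.994
finger_force: 0.0
```

send_rows(
  series="0 0 0 0 0 0;0 0 0 0 0 0;0 0 0 0 0 0;0 0 0 0 0 0;0 0 0 0 0 0",
)

```text
time: 7.2
position: [0.6305, 0.025, 0.1957]
ee_rot: [-2.585, -0.411, -0.012]
contact_force: [0.6, 0.6, 0.0]
opening: 0.994
finger_force: 0.0
```

```bash
python3 - <<'E'
from h import *
import cv2
wp=cur(); print(wp[1])
cm=viewer.camera_model("wrist")
im=viewer.snapshot("wrist"); np.savez("pics/w3.npz",im=im,R=wp[0],p=wp[1])
f,n,d,e=cell(Q); o=np.array([220,80])
for nm,X in dict(plug=f+.043*n,long=f+.066*d+.005*n,short=f+.053*ax(.7)+.005*n,ptr=f+.04*ax(.7)+.006*n).items(): print(nm,(proj(X,cm,wp)-o+.3)*2.5)
c=im[80:280,220:420,::-1]
cv2.imwrite("pics/w3.png",cv2.resize(c,None,fx=2.5,fy=2.5,interpolation=cv2.INTER_CUBIC))
E
```

```text
[0.63053    0.02504501 0.19565629]
plug [[247.57140143 359.82620098]]
long [[440.65408722 351.98019187]]
short [[390.38024173 240.35245544]]
ptr [[354.90827567 260.78466047]]
```

View pics/w3.png

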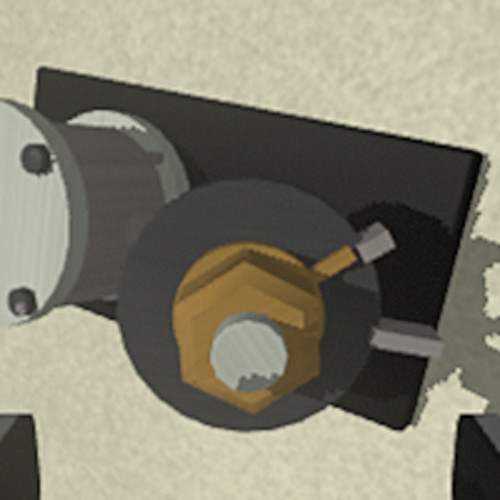

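The pointer, at about (340,260), lines up with the short rib at (377,243), so the finger stage is done. Next I'll look at the spanner from above.

```bash
cat >> h.py <<'E'
def down(a): # tool down, tool x heading a
    x=np.array([np.cos(a),np.sin(a),0]); z=np.array([0,0,-1.]); return np.column_stack([x,np.cross(z,x),z])
E
python3 - <<'E'
from h import *
plan(down(-.278),np.array([.508,-.1835,.16]))
E
```

```text
10 rows of -0.0267 0.0419 -0.0055 -0.3778 0.0461 0.415
```

send_rows(
  series="-0.0267 0.0419 -0.0055 -0.3778 0.0461 0.415;-0.0267 0.0419 -0.0055 -0.3778 0.0461 0.415;-0.0267 0.0419 -0.0055 -0.3778 0.0461 0.415;-0.0267 0.0419 -0.0055 -0.3778 0.0461 0.415;-0.0267 0.0419 -0.0055 -0.3778 0.0461 0.415",
)

```text
time: 7.75
position: [0.5845, -0.0867, 0.1626]
ee_rot: [-2.879, -0.016, -0.007]
contact_force: [0.2, 0.4, -0.2]
opening: 0.993
finger_force: 0.0
```

send_rows(
  series="-0.0267 0.0419 -0.0055 -0.3778 0.0461 0.415;-0.0267 0.0419 -0.0055 -0.3778 0.0461 0.415;-0.0267 0.0419 -0.0055 -0.3778 0.0461 0.415;-0.0267 0.0419 -0.0055 -0.3778 0.0461 0.415;-0.0267 0.0419 -0.0055 -0.3778 0.0461 0.415",
)

```text
time: 8.25
position: [0.5072, -0.1841, 0.16]
ee_rot: [3.109, -0.439, 0.0]
contact_force: [0.0, -0.6, 0.5]
opening: 0.998
finger_force: 0.0
```

send_rows(
  series="0 0 0 0 0 0;0 0 0 0 0 0;0 0 0 0 0 0;0 0 0 0 0 0;0 0 0 0 0 0",
  grip=50,
)

```text
time: 8.75
position: [0.5082, -0.1832, 0.16]
ee_rot: [-3.111, 0.435, -0.0]
contact_force: [0.3, 0.2, -0.1]
opening: 0.583
finger_force: 0.0
```

```bash
python3 - <<'E'
from h import *
import cv2
wp=cur(); print(wp, robot.state()["joints"])
cm=viewer.camera_model("wrist")
im=viewer.snapshot("wrist"); np.savez("pics/w4.npz",im=im,R=wp[0],p=wp[1])
S=np.array([[.104,.037,.037],[.104,.023,.037],[.104,-.023,.037],[.104,-.037,.037],[.034,.037,.037],[.034,-.037,.037],[.052,.023,.037],[.052,-.023,.037],[-.02,0,.037]])
print(np.round((proj(place(S,[.527,-.189,-.278]),cm,wp)-[120,0]+.2)*1.5))
cv2.imwrite("pics/w4.png",cv2.resize(im[:,120:520,::-1],None,fx=1.5,fy=1.5,interpolation=cv2.INTER_CUBIC))
E
```

```text
(array([[ 9.61695179e-01, -2.74121034e-01,  2.02298877e-04],
       [-2.74121098e-01, -9.61695088e-01,  4.25565359e-04],
       [ 7.78934201e-05, -4.64718544e-04, -9.99999889e-01]]), array([ 0.50822911, -0.18319313,  0.15996094])) [-3.93421962e-01 -1.47561605e-01  1.83105758e+00  4.73610623e-04
  1.45807298e+00  1.45499675e+00]
[[232.  78.]
 [257.  78.]
 [340.  78.]
 [366.  78.]
 [237. 208.]
 [360. 208.]
 [259. 176.]
 [338. 176.]
 [298. 295.]]
```

View pics/w4.png

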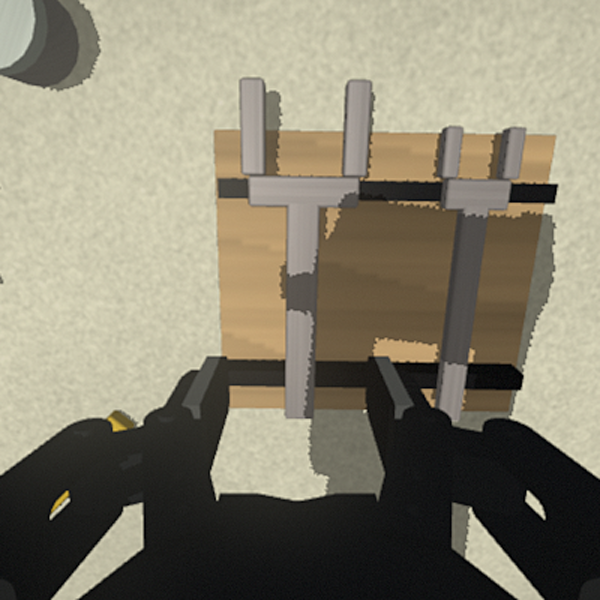

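The large spanner is the left one. Its tips are at (239..371,80) and its handle runs from (303,210) to (298,415), so it is within about 2 mm and 1° of the estimate.

send_rows(
  series="-0.0008 0.0004 0.056 0 0 0.0175;-0.0008 0.0004 0.056 0 0 0.0175;-0.0008 0.0004 0.056 0 0 0.0175;-0.0008 0.0004 0.056 0 0 0.0175;-0.0008 0.0004 0.054 0 0 0.0175",
)

```text
time: 9.3
position: [0.5058, -0.1837, 0.02]
ee_rot: [-3.108, 0.455, -0.001]
contact_force: [0.2, -0.9, 0.5]
opening: 0.59
finger_force: 0.0
```

send_rows(
  series="0 0 0 0 0 0;0 0 0 0 0 0;0 0 0 0 0 0;0 0 0 0 0 0;0 0 0 0 0 0",
)

```text
time: 9.8
position: [0.5063, -0.184, 0.0222]
ee_rot: [3.108, -0.455, 0.003]
contact_force: [0.0, 0.4, -0.4]
opening: 0.586
finger_force: 0.0
```

send_rows(
  series="0 0 0 0 0 0;0 0 0 0 0 0;0 0 0 0 0 0;0 0 0 0 0 0;0 0 0 0 0 0",
  grip=10,
)

```text
time: 10.3
position: [0.506, -0.184, 0.0216]
ee_rot: [3.108, -0.455, 0.002]
contact_force: [-1.1, 0.5, 5.7]
opening: 0.221
finger_force: 59.5
```

send_rows(
  series="0 0 0 0 0 0;0 0 0 0 0 0;0 0 0 0 0 0;0 0 0 0 0 0;0 0 0 0 0 0",
)

```text
time: 10.8
position: [0.506, -0.1839, 0.0216]
ee_rot: [3.108, -0.455, 0.001]
contact_force: [-2.1, -0.5, 6.3]
opening: 0.223
finger_force: 59.5
```

```bash
python3 st.py; python3 -c "
from h import *
print(*cur())"
```

```text
t 10.8 F tool [-1.8  1.1 -6.3] M tool [-0.05 -0.17  0.05] open mm 19.0 ff 59.47992146015167
phi_y -0.48568698949069056 h 0.03705259888066545 along y,x 0.2777418396771261 -0.04033506927836549 tilt 30.022734484371686 j [-0.4  -0.03  1.96  0.    1.21  1.47]
[[ 9.58079288e-01 -2.86501709e-01  9.20841060e-04]
 [-2.86501580e-01 -9.58079731e-01 -2.71862913e-04]
 [ 9.60128345e-04 -3.35619196e-06 -9.99999539e-01]] [ 0.50602293 -0.18394837  0.02160705]
```

```bash
cat >> h.py <<'E'
JT=np.array([.100,0,-.0094])
def span(phi,h,dj=(0,0)): # handle at phi, jaw mid h above face; dj = in-plane jaw shift (along tool x,y)
    f,n,d,e=cell(Q); x=-ax(phi); z=-n; R=np.column_stack([x,np.cross(z,x),z])
    return R, f+.0008*e+h*n-R@(JT-[dj[0],dj[1],0])
E
python3 - <<'E'
from h import *
R0,p0=cur(); up=p0+[0,0,.08]
plan(R0,up,5)
a=span(.70-np.radians(120),.065); print(a[1])
plan(*a,start=(R0,up)); plan(*span(.70-np.radians(120),.017),n=5,start=a)
E
```

```text
5 rows of 0.0 -0.0 -0.032 0.0 0.0 0.0
[0.53336112 0.01457965 0.15437662]
10 rows of 0.0045 -0.0423 -0.0007 0.3779 -0.0486 -0.4232
5 rows of 0.0 -0.0 0.0192 0.0 0.0 0.0
```

send_rows(
  series="0 0 -0.032 0 0 0;0 0 -0.032 0 0 0;0 0 -0.032 0 0 0;0 0 -0.032 0 0 0;0 0 -0.032 0 0 0",
)

```text
time: 11.3
position: [0.5059, -0.1839, 0.103]
ee_rot: [3.108, -0.455, 0.002]
contact_force: [1.5, 0.5, -2.3]
opening: 0.223
finger_force: 58.9
```

send_rows(
  series="0.0045 -0.0423 -0.0007 0.3779 -0.0486 -0.4232;0.0045 -0.0423 -0.0007 0.3779 -0.0486 -0.4232;0.0045 -0.0423 -0.0007 0.3779 -0.0486 -0.4232;0.0045 -0.0423 -0.0007 0.3779 -0.0486 -0.4232;0.0045 -0.0423 -0.0007 0.3779 -0.0486 -0.4232",
)

```text
time: 11.8
position: [0.535, -0.0823, 0.1151]
ee_rot: [-2.875, -0.014, -0.008]
contact_force: [0.0, 0.5, -2.7]
opening: 0.221
finger_force: 59.0
```

send_rows(
  series="0.0045 -0.0423 -0.0007 0.3779 -0.0486 -0.4232;0.0045 -0.0423 -0.0007 0.3779 -0.0486 -0.4232;0.0045 -0.0423 -0.0007 0.3779 -0.0486 -0.4232;0.0045 -0.0423 -0.0007 0.3779 -0.0486 -0.4232;0.0045 -0.0423 -0.0007 0.3779 -0.0486 -0.4232",
)

```text
time: 12.3
position: [0.5328, 0.0155, 0.1551]
ee_rot: [-2.583, -0.414, -0.013]
contact_force: [-0.2, 0.1, -3.7]
opening: 0.222
finger_force: 59.0
```

send_rows(
  series="0 0 0 0 0 0;0 0 0 0 0 0;0 0 0 0 0 0;0 0 0 0 0 0;0 0 0 0 0 0",
)

```text
time: 12.8
position: [0.5329, 0.0146, 0.1538]
ee_rot: [-2.586, -0.409, -0.013]
contact_force: [0.8, -0.4, -2.5]
opening: 0.219
finger_force: 59.0
```

```bash
python3 - <<'E'
from h import *
import cv2
plan(*span(.70-np.radians(120),.065),n=5);plan(*span(.70-np.radians(120),.017),n=5)
wp=cur(); s=robot.state(); print(wp[1],s["opening"]*85.4,s["finger_force"],s["joints"])
cm=viewer.camera_model("wrist")
im=viewer.snapshot("wrist"); np.savez("pics/w5.npz",im=im,R=wp[0],p=wp[1])
f,n,d,e=cell(Q);f=f+.0008*e
T=lambda X:wp[1]+wp[0]@np.array(X)
for nm,X in dict(plug=f+.043*n,nuttop=f+.028*n,jawtop=T([.1,0,-.0154]),floorL=T([.072,-.023,-.0154]),floorR=T([.072,.023,-.0154]),tipL=T([.124,-.023,-.0154]),tipR=T([.124,.023,-.0154])).items(): print(nm,(proj(X,cm,wp)-[200,0]+.3)*2.5)
cv2.imwrite("pics/w5.png",cv2.resize(im[0:200,200:440,::-1],None,fx=2.5,fy=2.5,interpolation=cv2.INTER_CUBIC))
E
```

```text
5 rows of 0.0002 -0.0001 -0.0002 -0.0001 0.0005 -0.0014
5 rows of 0.0002 -0.0001 0.019 -0.0001 0.0005 -0.0014
[0.53287256 0.01456175 0.15379384] 18.73409161486169 59.03375566005707 [-0.26746581 -0.05978749  1.82334503  0.47737523  1.5988647   0.94931836]
plug [[294.64942712 130.58611013]]
nuttop [[294.77905467 147.18656334]]
jawtop [[296.01399756  92.38262835]]
floorL [[154.11001144 285.9255545 ]]
floorR [[437.78362596 286.00403395]]
tipL [[133.94590421 -97.32876242]]
tipR [[458.2753484  -97.32223258]]
```

View pics/w5.png

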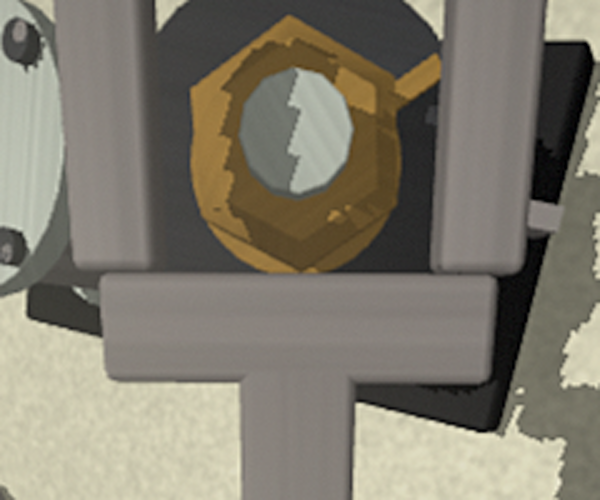

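The plug, at (296,131), is where predicted. The jaw sits about 2.5 mm too far forward with its floor edge at y≈270, while its sides at x≈151 and 434 straddle the nut. I'll shift back and lower.

send_rows(
  series="-0.001 0 0.01 0 0 0;-0.001 0 0.01 0 0 0;-0.001 0 0.01 0 0 0;-0.001 0 0.01 0 0 0;-0.001 0 0.01 0 0 0",
)

```text
time: 13.35
position: [0.5286, 0.0268, 0.1315]
ee_rot: [-2.585, -0.41, -0.012]
contact_force: [0.4, -0.7, -1.9]
opening: 0.219
finger_force: 59.1
```

send_rows(
  series="0 0 0.009 0 0 0;0 0 0.009 0 0 0;0 0 0.009 0 0 0;0 0 0.009 0 0 0;0 0 0.009 0 0 0",
)

```text
time: 13.85
position: [0.5272, 0.0379, 0.1122]
ee_rot: [-2.585, -0.41, -0.013]
contact_force: [-0.8, -0.3, -3.4]
opening: 0.226
finger_force: 59.1
```

send_rows(
  series="0 0 0 0 0 0;0 0 0 0 0 0;0 0 0 0 0 0;0 0 0 0 0 0;0 0 0 0 0 0",
)

```text
time: 14.35
position: [0.5273, 0.0376, 0.1127]
ee_rot: [-2.585, -0.41, -0.013]
contact_force: [0.5, -0.2, -2.5]
opening: 0.225
finger_force: 59.0
```

```bash
cat > sp.py <<'E'
from h import *
import sys
s=robot.state();R,p=cur();f,n,d,e=cell(Q);f=f+.0008*e
j=p+R@JT-f; h=-R[:,0]
print("t",s["time"],"F tool",np.round(R.T@s["contact_force"],1),"M tool",np.round(R.T@s["ft_torque"],2),"open",round(s["opening"]*85.4,1))
print("handle phi",np.arctan2(h@e,h@d),"h",j@n,"jaw x,y",j@R[:,0],j@R[:,1],"j",np.round(s["joints"],2))
if len(sys.argv)>1:
    np0=np.arctan2(h@e,h@d); a=float(sys.argv[1]); w=int(sys.argv[2])
    plan(*span(np0-a,j@n,(j@R[:,0],j@R[:,1])),n=w)
E
python3 sp.py .35 10
```

```text
t 14.35 F tool [0.2 1.5 2. ] M tool [-0.45 -0.1   0.  ] open 19.2
handle phi -1.394584388317772 h 0.01706225657038872 jaw x,y -0.0028623424779367105 -0.00013115843276039624 j [-0.23 -0.05  1.88  0.49  1.52  0.95]
10 rows of 0.0001 -0.0072 0.0 -0.0002 0.0002 0.2507
```

send_rows(
  series="0.0001 -0.0072 0 0 0 0.25;0.0001 -0.0072 0 0 0 0.25;0.0001 -0.0072 0 0 0 0.25;0.0001 -0.0072 0 0 0 0.25;0.0001 -0.0072 0 0 0 0.25",
)

```text
time: 14.85
position: [0.5234, 0.0529, 0.1217]
ee_rot: [-2.612, -0.181, 0.049]
contact_force: [0.6, 0.5, -2.4]
opening: 0.22
finger_force: 59.0
```

send_rows(
  series="0.0002 -0.0108 0 0 0 0.375;0.0002 -0.0108 0 0 0 0.375;0.0002 -0.0108 0 0 0 0.375;0.0002 -0.0108 0 0 0 0.375;0.0002 -0.0108 0 0 0 0.375",
)

```text
time: 15.35
position: [0.5237, 0.0762, 0.1351]
ee_rot: [-2.62, 0.163, 0.14]
contact_force: [2.1, -0.4, -4.5]
opening: 0.223
finger_force: 59.0
```

```bash
python3 sp.py .35 10
```

```text
t 15.35 F tool [2.7 2.3 3.5] M tool [-0.61  0.42 -0.12] open 19.0
handle phi -1.833000610546796 h 0.01710405471137488 jaw x,y -0.00309719532198392 -0.00010822750813532789 j [-0.16 -0.09  1.88  0.5   1.52  1.46]
10 rows of 0.0001 -0.0072 -0.0 -0.0 -0.0001 0.2507
```

send_rows(
  series="0.0001 -0.0072 0 0 0 0.25;0.0001 -0.0072 0 0 0 0.25;0.0001 -0.0072 0 0 0 0.25;0.0001 -0.0072 0 0 0 0.25;0.0001 -0.0072 0 0 0 0.25",
)

```text
time: 15.85
position: [0.5277, 0.0915, 0.1435]
ee_rot: [-2.603, 0.391, 0.199]
contact_force: [3.0, -0.2, -5.2]
opening: 0.216
finger_force: 59.0
```

send_rows(
  series="0.0001 -0.0072 0 0 0 0.25;0.0001 -0.0072 0 0 0 0.25;0.0001 -0.0072 0 0 0 0.25;0.0001 -0.0072 0 0 0 0.25;0.0001 -0.0072 0 0 0 0.25",
)

```text
time: 16.35
position: [0.5347, 0.1061, 0.1513]
ee_rot: [-2.569, 0.618, 0.259]
contact_force: [3.1, -1.6, -4.4]
opening: 0.223
finger_force: 59.0
```

```bash
python3 sp.py .1 5
```

```text
t 16.35 F tool [4.6 1.6 2.8] M tool [-0.43  0.8  -0.19] open 19.0
handle phi -2.1813513136646803 h 0.0171206991609417 jaw x,y -0.003158378490187491 -7.523625961001947e-05 j [-0.11 -0.08  1.85  0.51  1.52  1.87]
5 rows of 0.0 -0.0041 -0.0 -0.0001 -0.0005 0.1432
```

send_rows(
  series="0 -0.0041 0 0 0 0.143;0 -0.0041 0 0 0 0.143;0 -0.0041 0 0 0 0.143;0 -0.0041 0 0 0 0.143;0 -0.0041 0 0 0 0.143",
)

```text
time: 16.85
position: [0.5399, 0.1139, 0.1553]
ee_rot: [-2.542, 0.747, 0.292]
contact_force: [5.0, -2.0, -4.1]
opening: 0.217
finger_force: 59.0
```

```bash
python3 sp.py .04 5
```

```text
t 16.85 F tool [6.4 0.2 2.2] M tool [-0.39  1.22 -0.18] open 18.5
handle phi -2.280992865119666 h 0.017076570957745764 jaw x,y -0.0032766057294978863 -1.4223546705660617e-05 j [-0.09 -0.08  1.84  0.51  1.52  1.99]
5 rows of 0.0 -0.0017 -0.0 -0.0001 -0.0003 0.0573
```

send_rows(
  series="0 -0.0017 0 0 0 0.057;0 -0.0017 0 0 0 0.057;0 -0.0017 0 0 0 0.057;0 -0.0017 0 0 0 0.057;0 -0.0017 0 0 0 0.057",
)

```text
time: 17.35
position: [0.5422, 0.117, 0.1568]
ee_rot: [-2.529, 0.798, 0.305]
contact_force: [4.6, -3.5, -5.8]
opening: 0.221
finger_force: 59.0
```

```bash
python3 sp.py .04 5; python3 - <<'E'
from h import *
import cv2
wp=cur();cm=viewer.camera_model("wrist")
im=viewer.snapshot("wrist")
f,n,d,e=cell(Q);f=f+.0008*e
for nm,X in dict(plug=f+.043*n,long=f+.066*d+.005*n,longin=f+.042*d+.005*n,short=f+.053*ax(.7)+.005*n,ptr=f+.04*ax(0)+.006*n).items(): print(nm,(proj(X,cm,wp)-[200,0]+.3)*2.5)
cv2.imwrite("pics/w6.png",cv2.resize(im[0:200,200:440,::-1],None,fx=2.5,fy=2.5,interpolation=cv2.INTER_CUBIC))
E
```

```text
t 17.35 F tool [7.4 1.9 2.9] M tool [-0.42  1.22 -0.17] open 18.9
handle phi -2.3204136911791613 h 0.01700803952422244 jaw x,y -0.0032896138168104798 -6.935174611257238e-05 j [-0.09 -0.07  1.83  0.51  1.52  2.03]
5 rows of 0.0 -0.0017 -0.0 0.0001 -0.0001 0.0573
plug [[296.52041132  15.37189342]]
long [[ 604.69959882 -220.6938838 ]]
longin [[484.88203779 -96.03600246]]
short [[ 338.31161904 -282.35653787]]
ptr [[476.8304541  -89.33761884]]
```

View pics/w6.png

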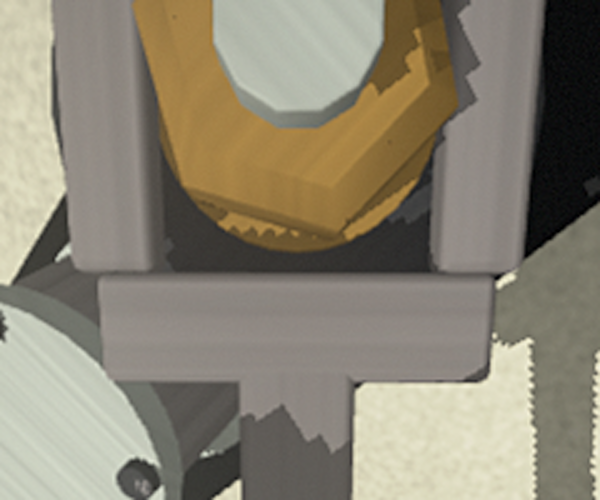

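send_rows(
  series="0 -0.0017 0 0 0 0.057;0 -0.0017 0 0 0 0.057;0 -0.0017 0 0 0 0.057;0 -0.0017 0 0 0 0.057;0 -0.0017 0 0 0 0.057",
)

```text
time: 17.9
position: [0.5447, 0.1199, 0.1582]
ee_rot: [-2.516, 0.85, 0.319]
contact_force: [3.2, -3.9, -4.5]
opening: 0.218
finger_force: 59.1
```

```bash
python3 sp.py .04 5
```

```text
t 17.9 F tool [6.1 2.3 1.8] M tool [-0.54  1.06 -0.2 ] open 18.6
handle phi -2.36031887791965 h 0.01692824312983942 jaw x,y -0.0033432246014042724 -3.387469556492568e-05 j [-0.08 -0.07  1.82  0.51  1.52  2.08]
5 rows of 0.0 -0.0017 0.0 0.0005 0.0002 0.0573
```

send_rows(
  series="0 -0.0017 0 0 0 0.057;0 -0.0017 0 0 0 0.057;0 -0.0017 0 0 0 0.057;0 -0.0017 0 0 0 0.057;0 -0.0017 0 0 0 0.057",
)

```text
time: 18.4
position: [0.547, 0.123, 0.1596]
ee_rot: [-2.502, 0.9, 0.333]
contact_force: [-1.9, -7.0, -5.7]
opening: 0.22
finger_force: 59.2
```

```bash
python3 sp.py .04 5
```

```text
t 18.4 F tool [4.5 7.9 1.6] M tool [-1.18  0.87 -0.2 ] open 18.8
handle phi -2.40006765787388 h 0.01669477679479693 jaw x,y -0.0036574169895334345 -7.663752633382467e-06 j [-0.07 -0.06  1.82  0.51  1.52  2.13]
5 rows of 0.0 -0.0017 0.0 0.0013 0.0012 0.0573
```

send_rows(
  series="0 -0.0017 0 0 0 0.057;0 -0.0017 0 0 0 0.057;0 -0.0017 0 0 0 0.057;0 -0.0017 0 0 0 0.057;0 -0.0017 0 0 0 0.057",
)

```text
time: 18.9
position: [0.5497, 0.1256, 0.1608]
ee_rot: [-2.487, 0.951, 0.346]
contact_force: [-2.2, -8.2, -5.6]
opening: 0.221
finger_force: 59.3
```

```bash
python3 sp.py .04 5
```

```text
t 18.9 F tool [5.2 8.7 0.9] M tool [-1.55  1.01 -0.36] open 18.9
handle phi -2.440043345080596 h 0.016610872586243476 jaw x,y -0.0035147500328461196 0.0002190045931043296 j [-0.07 -0.06  1.81  0.51  1.52  2.17]
5 rows of 0.0 -0.0017 0.0 0.0022 0.0009 0.0573
```

send_rows(
  series="0 -0.0025 0 0 0 0.057;0 -0.0025 0 0 0 0.057;0 -0.0025 0 0 0 0.057;0 -0.0025 0 0 0 0.057;0 -0.0025 0 0 0 0.057",
)

```text
time: 19.4
position: [0.5536, 0.1289, 0.1619]
ee_rot: [-2.473, 1.004, 0.36]
contact_force: [-5.2, -15.3, -9.8]
opening: 0.217
finger_force: 59.5
```

```bash
python3 sp.py .04 5
```

```text
t 19.4 F tool [ 9.3 16.4  1.3] M tool [-2.7   1.69  0.12] open 18.5
handle phi -2.481091992969083 h 0.016291320572299976 jaw x,y -0.0030840003843786035 -0.0007617720057310606 j [-0.06 -0.05  1.8   0.51  1.52  2.22]
5 rows of 0.0 -0.0016 0.0 0.0052 0.0002 0.0573
```

send_rows(
  series="0 0.0086 0 0 0 -0.286;0 0.0086 0 0 0 -0.286;0 0.0086 0 0 0 -0.286;0 0.0086 0 0 0 -0.286;0 0.0086 0 0 0 -0.286",
)

```text
time: 19.9
position: [0.5407, 0.1149, 0.1557]
ee_rot: [-2.543, 0.745, 0.291]
contact_force: [5.6, -6.9, -7.9]
opening: 0.223
finger_force: 59.5
```

send_rows(
  series="0 0 0 0 0 0;0 0 0 0 0 0;0 0 0 0 0 0;0 0 0 0 0 0;0 0 0 0 0 0",
)

```text
time: 20.4
position: [0.5406, 0.1149, 0.1556]
ee_rot: [-2.542, 0.747, 0.292]
contact_force: [4.9, -8.4, -8.6]
opening: 0.217
finger_force: 59.5
```

```bash
python3 sp.py .04 5
```

```text
t 20.4 F tool [10.7  6.8  2.9] M tool [-1.2   1.59  0.52] open 18.5
handle phi -2.280577279042257 h 0.016903630392816494 jaw x,y -0.0031822282771354397 -0.001311752845468848 j [-0.09 -0.07  1.83  0.51  1.52  1.99]
5 rows of 0.0 -0.0016 -0.0 0.0008 -0.0007 0.0573
```

send_rows(
  series="0.0004 0.0026 0 0 0 -0.1;0.0004 0.0026 0 0 0 -0.1;0.0004 0.0026 0 0 0 -0.1;0.0004 0.0026 0 0 0 -0.1;0.0004 0.0026 0 0 0 -0.1",
)

```text
time: 20.9
position: [0.5372, 0.1101, 0.1529]
ee_rot: [-2.562, 0.654, 0.271]
contact_force: [-5.7, -3.8, -3.3]
opening: 0.222
finger_force: 60.2
```

```bash
python3 sp.py .04 5
```

```text
t 20.9 F tool [-2.5  7.1  1.3] M tool [-1.34 -0.31  0.85] open 19.0
handle phi -2.20930116568567 h 0.01648126021306693 jaw x,y -0.003089832567431101 -0.002216664431723246 j [-0.1  -0.08  1.84  0.51  1.52  1.91]
5 rows of 0.0 -0.0016 0.0001 0.0008 0.003 0.0573
```

send_rows(
  series="0 0.001 0 0 0 0;0 0.001 0 0 0 0;0 0.001 0 0 0 0;0 0.001 0 0 0 0;0 0 0 0 0 0",
)

```text
time: 21.4
position: [0.5366, 0.109, 0.1526]
ee_rot: [-2.561, 0.653, 0.27]
contact_force: [-4.9, 1.9, -0.8]
opening: 0.225
finger_force: 59.5
```

```bash
python3 sp.py .04 5
```

```text
t 21.4 F tool [-4.7  1.3  2. ] M tool [-0.57 -0.56  0.3 ] open 19.2
handle phi -2.20873258318007 h 0.01679468220473918 jaw x,y -0.0030462404406800215 -0.0009490093628180974 j [-0.1  -0.08  1.84  0.51  1.52  1.91]
5 rows of 0.0 -0.0017 0.0001 -0.0007 0.002 0.0573
```

send_rows(
  series="-0.0008 0.0003 0 0 0 0;-0.0008 0.0003 0 0 0 0;-0.0008 0.0003 0 0 0 0;0 0 0 0 0 0;0 0 0 0 0 0",
)

```text
time: 21.9
position: [0.5363, 0.1085, 0.1527]
ee_rot: [-2.562, 0.655, 0.266]
contact_force: [6.6, -1.2, -5.0]
opening: 0.22
finger_force: 59.3
```

```bash
python3 sp.py .04 5
```

```text
t 21.9 F tool [ 7.7 -0.4  3.3] M tool [-0.1   1.17  0.04] open 18.8
handle phi -2.209047767580574 h 0.017358187342255898 jaw x,y -0.0031716229976299854 -0.00045909978753661766 j [-0.1  -0.08  1.85  0.51  1.52  1.91]
5 rows of 0.0 -0.0017 -0.0001 -0.0012 -0.0021 0.0573
```

send_rows(
  series="0.0004 0.0025 0 0 0 -0.086;0.0004 0.0025 0 0 0 -0.086;0 0.0025 0 0 0 -0.086;0 0.0025 0 0 0 -0.086;0 0.0025 0 0 0 -0.086",
)

```text
time: 22.4
position: [0.5333, 0.1035, 0.15]
ee_rot: [-2.576, 0.575, 0.247]
contact_force: [5.9, -0.6, -3.2]
opening: 0.221
finger_force: 59.4
```

```bash
python3 sp.py .04 5
```

```text
t 22.4 F tool [ 6.4 -0.8  2.1] M tool [-0.03  0.99 -0.01] open 18.9
handle phi -2.148137638180197 h 0.0171773354058079 jaw x,y -0.0031607193394216806 -0.0003312271425283892 j [-0.11 -0.09  1.85  0.51  1.52  1.83]
5 rows of 0.0 -0.0017 -0.0 -0.0008 -0.0006 0.0573
```

send_rows(
  series="0.0013 0 0 0 0 0;0 0.0017 0 0 0 -0.057;0 0.0017 0 0 0 -0.057;0 0 0 0 0 0;0 0 0 0 0 0",
)

```text
time: 22.9
position: [0.5326, 0.1022, 0.149]
ee_rot: [-2.58, 0.555, 0.244]
contact_force: [-4.0, 4.3, -0.1]
opening: 0.222
finger_force: 59.5
```

```bash
python3 sp.py .04 5
```

```text
t 22.9 F tool [-5.  -1.7  2.5] M tool [ 0.1  -0.6  -0.09] open 19.0
handle phi -2.1332020614107488 h 0.016794637860593774 jaw x,y -0.003059881618203061 -9.94184984501557e-05 j [-0.11 -0.08  1.86  0.51  1.52  1.82]
5 rows of 0.0 -0.0016 0.0 -0.0002 0.0016 0.0573
```

send_rows(
  series="-0.0006 0 0 0 0 0;0 0.0004 -0.003 0 0 0;0 0 -0.003 0 0 0;0 0 -0.003 0 0 0;0 0 -0.003 0 0 0",
)

```text
time: 23.4
position: [0.5329, 0.099, 0.1537]
ee_rot: [-2.58, 0.556, 0.244]
contact_force: [4.0, 4.0, -8.1]
opening: 0.221
finger_force: 58.8
```

```bash
python3 sp.py .04 5
```

```text
t 23.4 F tool [ 4.4 -1.5  8.7] M tool [ 0.17  0.33 -0.05] open 18.9
handle phi -2.1337763133636876 h 0.022562873914737425 jaw x,y -0.0029866196892859628 0.00046058924756691225 j [-0.12 -0.09  1.85  0.51  1.53  1.82]
5 rows of -0.0 -0.0016 0.0 0.0002 0.001 0.0573
```

send_rows(
  series="0 0 -0.006 0 0 0;0 0 -0.01 0 0 0;0 0 -0.014 0 0 0;0 0 -0.018 0 0 0;0 0 -0.018 0 0 0",
)

```text
time: 23.9
position: [0.5362, 0.0817, 0.1817]
ee_rot: [-2.581, 0.558, 0.24]
contact_force: [21.3, -1.6, -21.4]
opening: 0.22
finger_force: 59.5
```

send_rows(
  series="0 0 -0.015 0 0 0;0 0 -0.015 0 0 0;0 0 -0.015 0 0 0;0 0 0 0 0 0;0 0 0 0 0 0",
)

```text
time: 24.4
position: [0.5376, 0.0707, 0.2009]
ee_rot: [-2.581, 0.558, 0.241]
contact_force: [14.3, 1.0, -15.8]
opening: 0.22
finger_force: 62.3
```

```bash
python3 sp.py; python3 - <<'E'
from h import *
import cv2
wp=cur();cm=viewer.camera_model("wrist")
im=viewer.snapshot("wrist"); tp=viewer.snapshot("top"); np.savez("pics/w7.npz",im=im,top=tp,R=wp[0],p=wp[1])
f,n,d,e=cell(Q);f=f+.0008*e
for nm,X in dict(plug=f+.043*n,long=f+.066*d+.005*n,longin=f+.042*d+.005*n,ptr=f+.04*ax(0)+.006*n).items(): print(nm,proj(X,cm,wp),proj(X,viewer.camera_model("top"),None))
# composite: wrist crop left, top crop right
a=cv2.resize(im[0:200,200:440,::-1],None,fx=2,fy=2,interpolation=cv2.INTER_CUBIC)
t=cv2.resize(tp[165:225,270:320,::-1],None,fx=6,fy=6,interpolation=cv2.INTER_CUBIC)
c=np.zeros((400,800,3),np.uint8); c[:400,:480]=a; c[:360,490:790]=t
cv2.imwrite("pics/w7.png",c)
E
```

```text
t 24.4 F tool [16.7 -0.2 13.2] M tool [-0.03  2.47 -0.24] open 18.8
handle phi -2.134755704652515 h 0.07794638919635137 jaw x,y -0.001546017545116584 0.0011780413619990812 j [-0.17 -0.1   1.79  0.5   1.62  1.81]
plug [[315.90813016  55.47041901]] [[295.0704332  190.01416437]]
long [[407.40128093   5.66248286]] [[308.41436898 191.02991871]]
longin [[373.1279265   29.29849629]] [[301.55199693 191.5019334 ]]
ptr [[370.62124793  30.73693835]] [[301.13005754 191.48236411]]
```

View pics/w7.png

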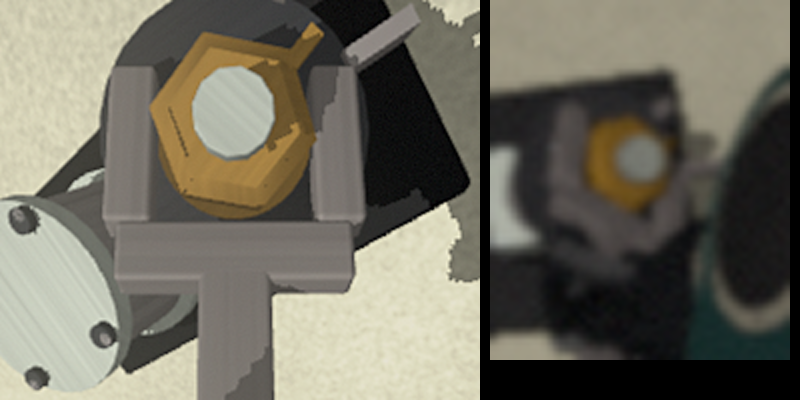

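```bash
python3 - <<'E'
from h import *
w=np.load("pics/w7.npz"); wp=(w["R"],w["p"]); cm=viewer.camera_model("wrist")
f,n,d,e=cell(Q);f=f+.0008*e
for a in np.arange(0,.71,.1): print(round(a,1),(proj(f+.04*ax(a)+.006*n,cm,wp)-[200,0])*2)
# spanner pitch about grip: predict tips/floor for pitch b
R,p=wp
for b in (0,.3,.45,.55,.65):
    Rb=Rn.from_euler('y',-b).as_matrix(); P=np.array([[.124,-.037,.006],[.124,.037,.006],[.072,-.037,.006],[.072,.037,.006],[.054,.037,.006]])*[1,1,-1]
    X=(P@Rb.T+[0,0,-.0094])@R.T+p
    print(b,np.round((proj(X,cm,wp)-[200,0])*2).tolist(), (p+R@(Rb@[.1,0,0]+[0,0,-.0094])-f)@n)
E
```

```text
0.0 [[341.24251401  61.47390416]]
0.1 [[334.3444507   49.57835906]]
0.2 [[326.31754055  38.4699314 ]]
0.3 [[317.23637388  28.28547434]]
0.4 [[307.19108997  19.15356657]]
0.5 [[296.28661195  11.1920448 ]]
0.6 [[284.64149191   4.5056187 ]]
0.7 [[272.38637351  -0.81634582]]
0 [[28.0, -79.0], [445.0, -79.0], [54.0, 228.0], [419.0, 228.0], [411.0, 317.0]] 0.07794638919635137
0.3 [[84.0, 23.0], [389.0, 23.0], [82.0, 236.0], [390.0, 236.0], [391.0, 311.0]] 0.04838632071742428
0.45 [[102.0, 71.0], [371.0, 71.0], [94.0, 249.0], [379.0, 249.0], [382.0, 315.0]] 0.03443185774395762
0.55 [[112.0, 102.0], [361.0, 102.0], [100.0, 259.0], [372.0, 259.0], [377.0, 321.0]] 0.025651012363994957
0.65 [[120.0, 133.0], [353.0, 133.0], [106.0, 271.0], [366.0, 271.0], [372.0, 327.0]] 0.01739087295546157
```

The spanner did not lift. The jaw (floor edge at y≈222, tips at y≈67) is still jammed on the nut and the spanner has pitched in the grip. Backing off dragged the nut back to about -0.30, with the pointer at (316,30) and the long rib's inner end at (355,55). I'll lower to flatten the spanner and drive to the stop again with a light push. Then I'll break the jam with a pull along the handle.

send_rows(
  series="-0.001 0 0.022 0 0 0;-0.001 0 0.022 0 0 0;-0.001 0 0.022 0 0 0;0 0 0.022 0 0 0;0 0 0.022 0 0 0",
)

```text
time: 25.0
position: [0.5309, 0.0993, 0.1554]
ee_rot: [-2.581, 0.555, 0.245]
contact_force: [-10.4, -1.0, 6.6]
opening: 0.223
finger_force: 60.9
```

```bash
python3 sp.py -.1 5
```

```text
t 25.0 F tool [-10.9   2.4  -5.5] M tool [-0.75 -0.95  0.03] open 19.1
handle phi -2.1329362039721684 h 0.02359955408014127 jaw x,y -0.0053022453634986155 0.0002364883532168533 j [-0.12 -0.09  1.85  0.5   1.54  1.82]
5 rows of 0.0 0.0042 0.0001 0.0009 0.0021 -0.1432
```

```bash
cat > pt.py <<'E'
from h import *
import cv2
g=lambda im:cv2.GaussianBlur(cv2.cvtColor(im,cv2.COLOR_RGB2GRAY),(3,3),0)
ed=lambda im:cv2.Canny(g(im),25,70).astype(np.float32)
def best(im):
    a=np.load("pics/w5.npz")["im"]; x0,x1,y0,y1=232,408,96,158
    T=a[y0:y1,x0:x1]; out=[]
    E=cv2.GaussianBlur(ed(im),(5,5),0)
    for s in np.arange(.66,1.16,.02):
        t=cv2.GaussianBlur(ed(cv2.resize(T,None,fx=s,fy=s)),(5,5),0)
        m=cv2.matchTemplate(E[60:220,180:460],t,cv2.TM_CCOEFF_NORMED); _,v,_,l=cv2.minMaxLoc(m)
        out.append((round(v,3),round(s,2),l[0]+180+t.shape[1]/2,l[1]+60+t.shape[0]/2))
    return sorted(out)[::-1][:3]
if __name__=="__main__":
    print("w5",best(np.load("pics/w5.npz")["im"])[:1],"w7",best(np.load("pics/w7.npz")["im"]))
    im=viewer.snapshot("wrist"); np.save("pics/last.npy",im); print("now",best(im))
    R,p=cur();cm=viewer.camera_model("wrist")
    for b in (-.2,-.1,0,.1,.2,.3,.45):   # predicted head-bar width ratio and row vs pitch
        Rb=Rn.from_euler('y',-b).as_matrix();P=np.array([[.074,-.037,-.006],[.074,.037,-.006],[.056,.037,-.006]])+[.0025,0,0]
        q=proj((P@Rb.T+[0,0,-.0094])@R.T+p,cm,(R,p)); print(b,round((q[1,0]-q[0,0])),np.round((q[0,1]+q[2,1])/2,1))
E
python3 pt.py
```

```text
w5 [(0.988, np.float64(1.0), 320.0, 127.0)] w7 [(0.542, np.float64(0.74), 318.0, 123.0), (0.506, np.float64(0.7), 315.5, 122.5), (0.488, np.float64(0.66), 319.0, 122.5)]
now [(0.652, np.float64(0.96), 319.5, 118.0), (0.641, np.float64(0.94), 319.5, 117.0), (0.589, np.float64(0.98), 319.0, 117.5)]
-0.2 210 132.4
-0.1 197 127.6
0 185 125.0
0.1 173 124.2
0.2 163 125.1
0.3 154 127.3
0.45 142 132.7
```

send_rows(
  series="-0.0005 0 0.0025 0 0 0;-0.0005 0 0.0025 0 0 0;-0.0005 0 0.0025 0 0 0;-0.0005 0 0.0025 0 0 0;0 0 0.002 0 0 0",
)

```text
time: 25.55
position: [0.5304, 0.1021, 0.1505]
ee_rot: [-2.581, 0.556, 0.242]
contact_force: [-4.3, -3.5, 4.3]
opening: 0.217
finger_force: 61.0
```

```bash
python3 sp.py .3 10;python3 pt.py | grep now
```

```text
t 25.55 F tool [-3.8  2.8 -5.1] M tool [-0.81  0.14  0.03] open 18.6
handle phi -2.1332339203070694 h 0.018155221336972935 jaw x,y -0.0054221585924584485 0.00029387401130712143 j [-0.11 -0.09  1.86  0.51  1.52  1.82]
10 rows of 0.0001 -0.0063 -0.0 0.0003 -0.0005 0.2149
now [(0.619, np.float64(1.0), 319.0, 117.0), (0.6, np.float64(0.98), 319.0, 116.5), (0.546, np.float64(0.96), 321.5, 117.0)]
```

```bash
sed -i 's/^JT=.*/JT=np.array([.1065,0,-.0094])/' h.py; python3 sp.py .28 10
```

```text
t 25.6 F tool [-3.7  3.1 -4.6] M tool [-0.67  0.21 -0.06] open 18.7
handle phi -2.1332506471051 h 0.018014780324079868 jaw x,y 0.0010778061748422645 0.00027216381766065247 j [-0.11 -0.09  1.86  0.51  1.52  1.82]
10 rows of 0.0001 -0.0059 -0.0 0.0002 -0.0004 0.2005
```

send_rows(
  series="0.0001 -0.0059 0 0 0 0.2;0.0001 -0.0059 0 0 0 0.2;0.0001 -0.0059 0 0 0 0.2;0.0001 -0.0059 0 0 0 0.2;0.0001 -0.0059 0 0 0 0.2",
)

```text
time: 26.1
position: [0.5376, 0.1136, 0.1564]
ee_rot: [-2.544, 0.739, 0.29]
contact_force: [-3.5, -3.1, 3.4]
opening: 0.219
finger_force: 60.9
```

send_rows(
  series="0.0001 -0.0059 0 0 0 0.2;0.0001 -0.0059 0 0 0 0.2;0.0001 -0.0059 0 0 0 0.2;0.0001 -0.0059 0 0 0 0.2;0 0 0 0 0 0",
)

```text
time: 26.6
position: [0.5447, 0.1223, 0.1607]
ee_rot: [-2.507, 0.881, 0.327]
contact_force: [-4.3, -1.7, 4.3]
opening: 0.219
finger_force: 60.7
```

```bash
python3 sp.py .04 5
```

```text
t 26.6 F tool [-3.9  2.4 -4.2] M tool [-0.61  0.14  0.11] open 18.7
handle phi -2.3849919704534774 h 0.017896798164028456 jaw x,y 0.0010794059776741364 2.9539596684410516e-05 j [-0.08 -0.07  1.82  0.51  1.52  2.11]
5 rows of 0.0 -0.0017 -0.0 0.0003 -0.0 0.0573
```

send_rows(
  series="0 -0.0017 0 0 0 0.057;0 -0.0017 0 0 0 0.057;0 -0.0017 0 0 0 0.057;0 -0.0017 0 0 0 0.057;0 -0.0017 0 0 0 0.057",
)

```text
time: 27.1
position: [0.5472, 0.1247, 0.1614]
ee_rot: [-2.493, 0.932, 0.339]
contact_force: [-3.7, -8.0, 0.3]
opening: 0.223
finger_force: 60.9
```

```bash
python3 sp.py .04 5
```

```text
t 27.1 F tool [ 1.6  7.7 -3.9] M tool [-1.34  0.88 -0.29] open 19.0
handle phi -2.4245912078486636 h 0.01754860055998463 jaw x,y 0.0014482400864113858 0.0006998549799671454 j [-0.07 -0.06  1.81  0.51  1.52  2.16]
5 rows of -0.0 -0.0017 -0.0 0.0016 -0.0006 0.0573
```

send_rows(
  series="0 0.001 0 0 0 0;-0.0015 0 0 0 0 0;-0.0015 0 0 0 0 0;-0.0015 0 0 0 0 0;0 0 0 0 0 0",
)

```text
time: 27.6
position: [0.5469, 0.1246, 0.1618]
ee_rot: [-2.494, 0.934, 0.332]
contact_force: [15.4, -13.6, -6.5]
opening: 0.223
finger_force: 60.5
```

```bash
python3 sp.py;python3 pt.py | grep now
```

```text
t 27.6 F tool [21.4  0.9 -2.1] M tool [-0.35  3.76 -0.31] open 19.1
handle phi -2.424816970166208 h 0.018487995411814152 jaw x,y 0.0011549340944884473 0.0008382494136524076 j [-0.07 -0.07  1.82  0.51  1.51  2.16]
now [(0.58, np.float64(1.0), 319.0, 116.0), (0.575, np.float64(0.98), 318.0, 116.5), (0.511, np.float64(0.94), 314.5, 117.0)]
```

send_rows(
  series="-0.0015 0 0 0 0 0;-0.0015 0 0 0 0 0;-0.001 0 0 0 0 0;-0.001 0 0 0 0 0;0 0 0 0 0 0",
)

```text
time: 28.15
position: [0.5457, 0.1255, 0.1625]
ee_rot: [-2.494, 0.936, 0.33]
contact_force: [22.2, -16.5, -11.5]
opening: 0.221
finger_force: 60.4
```

```bash
python3 sp.py;python3 pt.py | grep now
```

```text
t 28.15 F tool [29.9 -0.1  0.5] M tool [-0.05  5.12 -0.36] open 18.9
handle phi -2.425310415349631 h 0.018789572651328187 jaw x,y -0.00046637425465685927 0.0008327994331922333 j [-0.07 -0.07  1.82  0.51  1.51  2.16]
now [(0.538, np.float64(0.98), 318.0, 116.5), (0.521, np.float64(1.0), 318.0, 117.0), (0.495, np.float64(0.72), 339.5, 112.5)]
```

send_rows(
  series="-0.002 -0.0003 0 0 0 0;-0.002 0 0 0 0 0;-0.002 0 0 0 0 0;-0.002 0 0 0 0 0;-0.002 0 0 0 0 0",
)

```text
time: 28.7
position: [0.5422, 0.1282, 0.1642]
ee_rot: [-2.494, 0.936, 0.33]
contact_force: [24.4, -17.6, -13.1]
opening: 0.22
finger_force: 60.3
```

```bash
python3 sp.py;python3 pt.py | grep now
```

```text
t 28.7 F tool [32.8 -0.2  1.2] M tool [-0.06  5.49 -0.3 ] open 18.7
handle phi -2.4255862013945033 h 0.018691629270980448 jaw x,y -0.005257300067008341 0.0008618062205566967 j [-0.06 -0.08  1.83  0.51  1.51  2.17]
now [(0.56, np.float64(0.98), 318.0, 116.5), (0.518, np.float64(1.0), 319.0, 117.0), (0.493, np.float64(0.68), 333.0, 111.0)]
```

send_rows(
  series="-0.005 0 0 0 0 0;-0.005 0 0 0 0 0;-0.005 0 0 0 0 0;-0.005 0 0 0 0 0;-0.005 0 0 0 0 0",
)

```text
time: 29.25
position: [0.5328, 0.1352, 0.1688]
ee_rot: [-2.494, 0.936, 0.33]
contact_force: [25.3, -18.2, -13.9]
opening: 0.219
finger_force: 60.2
```

```bash
python3 sp.py;python3 pt.py | grep now
```

```text
t 29.25 F tool [34.1 -0.3  1.5] M tool [-0.04  5.47 -0.3 ] open 18.7
handle phi -2.4256983560040837 h 0.01853683253016993 jaw x,y -0.01784590593701118 0.0009594842185940734 j [-0.05 -0.11  1.84  0.51  1.52  2.18]
now [(0.538, np.float64(0.98), 318.0, 117.5), (0.52, np.float64(0.72), 297.5, 112.5), (0.52, np.float64(0.68), 294.0, 111.0)]
```

send_rows(
  series="-0.006 0 0 0 0 0;-0.006 0 0 0 0 0;-0.006 0 0 0 0 0;-0.006 0 0 0 0 0;-0.006 0 0 0 0 0",
)

```text
time: 29.8
position: [0.519, 0.1461, 0.1756]
ee_rot: [-2.492, 0.931, 0.341]
contact_force: [0.0, 0.2, -2.6]
opening: 0.217
finger_force: 60.1
```

```bash
python3 sp.py;python3 pt.py | grep now
```

```text
t 29.8 F tool [0.9 0.7 2.3] M tool [-0.31  0.25 -0.01] open 18.5
handle phi -2.4243067529450046 h 0.017111041550284173 jaw x,y -0.036726747275044096 0.0005030959033005371 j [-0.04 -0.14  1.86  0.52  1.53  2.2 ]
now [(0.567, np.float64(0.98), 319.0, 117.5), (0.527, np.float64(0.96), 318.5, 118.0), (0.516, np.float64(0.94), 316.5, 118.0)]
```

send_rows(
  series="-0.012 0 0 0 0 0;-0.012 0 0 0 0 0;-0.012 0 0 0 0 0;-0.012 0 0 0 0 0;-0.012 0 0 0 0 0",
)

```text
time: 30.35
position: [0.4968, 0.1628, 0.1872]
ee_rot: [-2.492, 0.931, 0.34]
contact_force: [-0.2, 0.3, -1.7]
opening: 0.221
finger_force: 60.1
```

send_rows(
  series="0 0 -0.025 0 0 0;0 0 -0.025 0 0 0;0 0 -0.025 0 0 0;0 0 -0.025 0 0 0;0 0.02 -0.02 0 0 0",
)

```text
time: 30.85
position: [0.4952, 0.1254, 0.2371]
ee_rot: [-2.492, 0.931, 0.338]
contact_force: [-0.3, -0.0, -2.7]
opening: 0.219
finger_force: 60.1
```

send_rows(
  series="0.03 0.06 0 0 0 0;0.03 0.06 0 0 0 0;0.03 0.06 0 0 0 0;0.03 0.05 0 0 0 0;0 0 0 0 0 0",
)

```text
time: 31.35
position: [0.461, 0.0134, 0.1735]
ee_rot: [-2.491, 0.936, 0.342]
contact_force: [0.1, -0.2, -2.6]
opening: 0.223
finger_force: 60.1
```

send_rows(
  series="0 0 0 0 0 0;0 0 0 0 0 0;0 0 0 0 0 0;0 0 0 0 0 0;0 0 0 0 0 0",
)

```text
time: 31.85
position: [0.4624, 0.0163, 0.1754]
ee_rot: [-2.493, 0.93, 0.34]
contact_force: [0.1, -0.2, -2.9]
opening: 0.22
finger_force: 60.1
```

```bash
cat > ptr.py <<'E'
from h import *
import cv2
def score(im,cm,wp,off):
    f,n,d,e=cell(Q);f=f+.0008*e; hsv=cv2.cvtColor(im,cv2.COLOR_RGB2HSV).astype(int)
    br=((abs(hsv[:,:,0]-18)<8)&(hsv[:,:,1]>110)&(hsv[:,:,2]>60)).astype(np.float32)
    out=[]
    for a in np.arange(-.2,.91,.05):
        X=np.array([f+r*ax(a)+.006*n for r in np.linspace(.029,.039,8)]); q=(proj(X,cm,wp)+off).astype(np.float32)
        out.append(cv2.remap(br,q[:,:1],q[:,1:],cv2.INTER_LINEAR).mean())
    return np.round(out,1), proj(f+.043*n,cm,wp)[0], br
if __name__=="__main__":
    print(np.round(np.arange(-.2,.91,.05),2))
    w=np.load("pics/w3.npz"); print("w3",*score(w["im"],viewer.camera_model("wrist"),(w["R"],w["p"]),[1,-2.7])[:2])
    wp=cur(); print(wp[1],robot.state()["opening"]*85.4); im=viewer.snapshot("wrist"); np.savez("pics/w8.npz",im=im,R=wp[0],p=wp[1])
    for o in ([0,0],[1,-2.7]):
        s=score(im,viewer.camera_model("wrist"),wp,o); print("w8",*s[:2])
    t=viewer.snapshot("top"); np.save("pics/top8.npy",t)
    s=score(t,viewer.camera_model("top"),None,[-1,0]); print("top",*s[:2])
    f,n,d,e=cell(Q); u,v=s[1].astype(int); print(s[2][v-12:v+12,u-16:u+16].astype(int))
E
python3 ptr.py; python3 pt.py|grep now
```

```text
[-0.2  -0.15 -0.1  -0.05 -0.    0.05  0.1   0.15  0.2   0.25  0.3   0.35
  0.4   0.45  0.5   0.55  0.6   0.65  0.7   0.75  0.8   0.85  0.9 ]
w3 [0.  0.  0.  0.  0.  0.  0.  0.  0.  0.  0.  0.  0.  0.  0.  0.  0.2 0.9
 0.9 0.9 0.7 0.  0. ] [318.97545157 222.35935172]
[0.4623869  0.01632253 0.17541926] 18.786952912035613
w8 [0.  0.3 0.9 0.8 0.6 0.5 0.  0.  0.  0.  0.  0.  0.  0.  0.  0.  0.  0.
 0.  0.  0.  0.  0. ] [69.99015993 30.04977785]
w8 [0.  0.5 0.7 0.6 0.4 0.3 0.  0.  0.  0.  0.  0.  0.  0.  0.  0.  0.  0.
 0.  0.  0.  0.  0. ] [69.99015993 30.04977785]
top [0.  0.  0.  0.  0.  0.  0.  0.  0.  0.  0.  0.  0.  0.  0.1 0.5 0.7 0.7
 0.5 0.4 0.3 0.1 0.1] [295.0704332  190.01416437]
[[0 0 0 0 0 0 0 0 0 0 0 0 0 0 0 0 0 0 0 0 0 0 0 0 0 0 0 0 0 0 0 0]
 [0 0 0 0 0 0 0 0 0 0 0 0 0 0 0 0 0 0 0 0 0 0 0 0 0 0 0 0 0 0 0 0]
 [0 0 0 0 0 0 0 0 0 0 0 0 0 0 0 0 0 0 0 0 0 0 0 0 0 0 0 0 0 0 0 0]
 [0 0 0 0 0 0 0 0 0 0 0 0 0 0 0 0 0 0 0 0 0 0 0 0 0 0 0 0 0 0 0 0]
 [0 0 0 0 0 0 0 0 0 0 0 0 0 0 0 0 0 0 0 0 0 0 0 0 0 0 0 0 0 0 0 0]
 [0 0 0 0 0 0 0 0 0 0 0 0 0 0 0 0 0 0 0 0 0 0 0 0 0 0 0 0 0 0 0 0]
 [0 
[... 629 characters left out ...]
0 0 0 0 0 0 0 0 0 0 0 0 0 0 0 0 0 0]
 [0 0 1 1 1 1 1 1 1 1 1 1 1 0 0 0 0 0 0 0 0 0 0 0 0 0 0 0 0 0 0 0]
 [0 0 1 1 1 1 1 1 1 1 1 1 1 1 1 0 0 0 1 1 0 0 0 0 0 0 0 0 0 0 0 0]
 [0 0 0 1 1 1 1 1 1 1 1 1 1 1 1 1 1 1 1 1 0 0 0 0 0 0 0 0 0 0 0 0]
 [0 0 0 1 1 1 1 1 1 1 1 1 1 1 1 1 1 1 1 0 0 0 0 0 0 0 0 0 0 0 0 0]
 [0 0 0 0 1 1 1 1 1 1 1 1 1 1 1 1 1 1 1 0 0 0 0 0 0 0 0 0 0 0 0 0]
 [0 0 0 0 0 1 1 1 1 1 1 1 1 1 1 1 1 0 0 0 0 0 0 0 0 0 0 0 0 0 0 0]
 [0 0 0 0 0 0 1 1 1 1 1 1 1 1 1 0 0 0 0 0 0 0 0 0 0 0 0 0 0 0 0 0]
 [0 0 0 0 0 0 0 0 1 1 1 1 1 1 0 0 0 0 0 0 0 0 0 0 0 0 0 0 0 0 0 0]]
now [(0.56, np.float64(0.94), 322.5, 118.0), (0.552, np.float64(0.96), 319.5, 118.0), (0.548, np.float64(0.98), 319.0, 117.5)]
```

The code check puts the pointer at about 0, on the long rib and at the stop. I'll return the spanner to its rest.

```bash
python3 - <<'E'
from h import *
a=-.2906; x=np.array([np.cos(a),np.sin(a),0])
T=np.array([.50602,-.18395,.0216])-.004*x; print(T)
t=(down(a),T+[0,0,.09]); plan(*t); plan(down(a),T+[0,0,.005],n=5,start=t)
E
```

```text
[ 0.50218771 -0.18280389  0.0216    ]
5 rows of 0.0584 0.064 -0.0011 -0.6055 0.4528 -0.5938
5 rows of 0.0 -0.0 0.034 0.0 0.0 0.0
```

send_rows(
  series="0.0292 0.032 -0.0005 -0.3028 0.2264 -0.2969;0.0292 0.032 -0.0005 -0.3028 0.2264 -0.2969;0.0292 0.032 -0.0005 -0.3028 0.2264 -0.2969;0.0292 0.032 -0.0005 -0.3028 0.2264 -0.2969;0.0292 0.032 -0.0005 -0.3028 0.2264 -0.2969",
)

```text
time: 32.5
position: [0.4729, -0.0832, 0.1321]
ee_rot: [-2.817, 0.716, 0.183]
contact_force: [0.2, 0.2, -2.4]
opening: 0.222
finger_force: 60.1
```

send_rows(
  series="0.0292 0.032 -0.0005 -0.3028 0.2264 -0.2969;0.0292 0.032 -0.0005 -0.3028 0.2264 -0.2969;0.0292 0.032 -0.0005 -0.3028 0.2264 -0.2969;0.0292 0.032 -0.0005 -0.3028 0.2264 -0.2969;0.0292 0.032 -0.0005 -0.3028 0.2264 -0.2969",
)

```text
time: 33.0
position: [0.5071, -0.1842, 0.1165]
ee_rot: [3.107, -0.452, 0.001]
contact_force: [0.3, -0.1, -2.5]
opening: 0.223
finger_force: 60.0
```

send_rows(
  series="0 0 0 0 0 0;0 0 0 0 0 0;0 0 0 0 0 0;0 0 0 0 0 0;0 0 0 0 0 0",
)

```text
time: 33.5
position: [0.5068, -0.1833, 0.1167]
ee_rot: [-3.108, 0.455, 0.0]
contact_force: [-0.4, -0.9, -3.0]
opening: 0.216
finger_force: 60.0
```

```bash
python3 - <<'E'
from h import *
a=-.2906; T=np.array([.50219,-.1828,.0216]); print(cur()[1])
plan(down(a),T+[0,0,.006],n=10)
w=viewer.snapshot("wrist"); wp=cur(); np.savez("pics/w9.npz",im=w,R=wp[0],p=wp[1])
# yaw/pitch of the spanner in the grip: affine ECC of the head against w5
import cv2
g=lambda im:cv2.cvtColor(im,cv2.COLOR_RGB2GRAY)[98:158,235:405]
for k in (w,):
    M=np.eye(2,3,dtype=np.float32); M[1,2]=-10
    try: c,M=cv2.findTransformECC(g(np.load("pics/w5.npz")["im"]),cv2.cvtColor(k,cv2.COLOR_RGB2GRAY)[98-0:158,235:405],M,cv2.MOTION_AFFINE,(3,200,1e-5)); print(c,M)
    except cv2.error as ex: print("ecc fail")
E
python3 pt.py | grep now
```

```text
[ 0.50676604 -0.18329773  0.11674322]
10 rows of -0.0009 0.0002 0.0178 -0.0002 0.0001 -0.0003
0.7579134260533674 [[ 9.7767150e-01 -4.2129368e-01  1.8191313e+01]
 [-4.2644436e-03  9.7853690e-01 -8.6375847e+00]]
now [(0.591, np.float64(0.98), 320.0, 116.5), (0.576, np.float64(0.96), 320.5, 117.0), (0.54, np.float64(0.94), 317.5, 117.0)]
```

send_rows(
  series="-0.001 0 0.018 0 0.047 0;-0.001 0 0.018 0 0.047 0;-0.001 0 0.018 0 0.047 0;-0.001 0 0.018 0 0.047 0;-0.001 0 0.018 0 0.047 0",
)

```text
time: 34.1
position: [0.5048, -0.1829, 0.0706]
ee_rot: [3.103, -0.455, 0.051]
contact_force: [0.3, 0.6, -2.8]
opening: 0.219
finger_force: 60.1
```

send_rows(
  series="-0.001 0 0.018 0 0 0;-0.001 0 0.018 0 0 0;-0.001 0 0.018 0 0 0;-0.001 0 0.018 0 0 0;0 0 0.013 0 0 0",
)

```text
time: 34.6
position: [0.5042, -0.1828, 0.0281]
ee_rot: [3.103, -0.455, 0.05]
contact_force: [0.8, 0.1, -2.2]
opening: 0.222
finger_force: 60.1
```

send_rows(
  series="0 0 0.002 0 0 0;0 0 0.002 0 0 0;0 0 0.001 0 0 0;0 0 0 0 0 0;0 0 0 0 0 0",
)

```text
time: 35.1
position: [0.5046, -0.1829, 0.0268]
ee_rot: [3.103, -0.455, 0.051]
contact_force: [0.4, 0.0, -2.9]
opening: 0.217
finger_force: 60.0
```

```bash
python3 sp.py; python3 -c "
from h import *
print(*cur())"
```

```text
t 35.1 F tool [ 0.2 -0.1  3. ] M tool [ 0.02 -0.15  0.02] open 18.6
handle phi -1.9322032212524134 h 0.07425251944398664 jaw x,y 0.061077876192612034 0.27749155803794545 j [-0.4  -0.06  1.98  0.    1.19  1.46]
[[ 9.57452123e-01 -2.86840779e-01  3.17458660e-02]
 [-2.86678772e-01 -9.57978262e-01 -9.64007441e-03]
 [ 3.31770160e-02  1.29043821e-04 -9.99449483e-01]] [ 0.50461509 -0.18291547  0.02684226]
```

Now at z 0.0268, with about 5 mm left. I'll lower gently.

send_rows(
  series="0 0 0.002 0 0 0;0 0 0.002 0 0 0;0 0 0.002 0 0 0;0 0 0.002 0 0 0;0 0 0 0 0 0",
)

```text
time: 35.6
position: [0.5047, -0.1829, 0.0229]
ee_rot: [3.103, -0.455, 0.051]
contact_force: [-3.7, 1.3, 2.4]
opening: 0.223
finger_force: 60.6
```

send_rows(
  series="0 0 0.001 0 0 0;0 0 0.001 0 0 0;0 0 0 0 0 0;0 0 0 0 0 0;0 0 0 0 0 0",
)

```text
time: 36.1
position: [0.5048, -0.183, 0.0227]
ee_rot: [3.103, -0.455, 0.051]
contact_force: [-9.3, 2.5, 15.7]
opening: 0.223
finger_force: 62.3
```

```bash
python3 sp.py; python3 -c "
from h import *
print(cur()[1])"
```

```text
t 36.1 F tool [ -9.1   0.2 -16. ] M tool [ 0.29 -1.45 -0.07] open 19.1
handle phi -1.932324303281704 h 0.07074806597712162 jaw x,y 0.06120401033729546 0.2775381024791275 j [-0.4  -0.06  1.98  0.    1.18  1.46]
[ 0.50482272 -0.18301582  0.02271765]
```

send_rows(
  series="0 0 -0.001 0 0 0;0 0 -0.001 0 0 0;0 0 0 0 0 0;0 0 0 0 0 0;0 0 0 0 0 0",
)

```text
time: 36.6
position: [0.5048, -0.183, 0.0229]
ee_rot: [3.103, -0.455, 0.052]
contact_force: [-2.9, 1.0, 6.1]
opening: 0.219
finger_force: 61.2
```

send_rows(
  series="0 0 0 0 0 0;0 0 0 0 0 0;0 0 0 0 0 0;0 0 0 0 0 0;0 0 0 0 0 0",
  grip=50,
)

```text
time: 37.1
position: [0.5046, -0.1829, 0.0225]
ee_rot: [3.103, -0.455, 0.051]
contact_force: [0.4, -0.7, 0.0]
opening: 0.588
finger_force: 0.0
```

send_rows(
  series="0 0 -0.04 0 0 0;0 0 -0.06 0 0 0;0 0 -0.08 0 0 0;0 0 -0.08 0 0 0;0 0 -0.03 0 0 0",
)

```text
time: 37.6
position: [0.5009, -0.1819, 0.1718]
ee_rot: [3.102, -0.454, 0.058]
contact_force: [0.2, -0.2, -0.0]
opening: 0.585
finger_force: 0.0
```

send_rows(
  series="0 0 0 0 0 0;0 0 0 0 0 0;0 0 0 0 0 0;0 0 0 0 0 0;0 0 0 0 0 0",
)

```text
time: 38.1
position: [0.4998, -0.1814, 0.1665]
ee_rot: [3.104, -0.455, 0.049]
contact_force: [0.6, -0.2, 0.5]
opening: 0.587
finger_force: 0.0
```

```bash
python3 - <<'E'
from h import *
import cv2
from ptr import score
s=robot.state(); wp=cur(); print(s["time"],wp[1],s["contact_force"],s["opening"])
im=viewer.snapshot("wrist"); np.savez("pics/w10.npz",im=im,R=wp[0],p=wp[1])
cm=viewer.camera_model("wrist")
# spanner edges: steel-vs-background columns compared with w4 at the same world points on the spanner
a=np.load("pics/w4.npz")
def patch(im,wp):  # rectified top-plane view (z=37mm) of the large spanner area, 1 mm/px
    gx,gy=np.meshgrid(np.arange(-60,61),np.arange(-60,125)); P=np.column_stack([gy.ravel()*.001,-gx.ravel()*.001,np.full(gx.size,.037)])
    q=proj(place(P,[.5255,-.1895,-.29]),cm,wp).astype(np.float32); return cv2.remap(im,q[:,0].reshape(gx.shape),q[:,1].reshape(gx.shape),cv2.INTER_LINEAR)
A,B=[cv2.cvtColor(patch(i,w),cv2.COLOR_RGB2GRAY) for i,w in ((a["im"],(a["R"],a["p"])),(im,wp))]
M=np.eye(2,3,dtype=np.float32); c,M=cv2.findTransformECC(A,B,M,cv2.MOTION_EUCLIDEAN,(3,300,1e-6)); print("shift vs start mm",c,M)
t=viewer.snapshot("top"); sc=viewer.snapshot("scene")
for o in ([-1,0],[0,0]): print("top",score(t,viewer.camera_model("top"),None,o)[0])
print("scene",score(sc,viewer.camera_model("scene"),None,[0,0])[0])
E
```

```text
38.1 [ 0.49983411 -0.18142584  0.16652033] [ 0.64560768 -0.15677719  0.51682739] 0.5866011202409804
shift vs start mm 0.9188165203470701 [[ 0.999975   -0.00706739 -0.51686436]
 [ 0.00706739  0.999975   -1.1672628 ]]
top [0.  0.  0.  0.  0.  0.  0.  0.  0.  0.  0.  0.  0.  0.  0.1 0.5 0.7 0.7
 0.5 0.4 0.3 0.1 0.1]
top [0.  0.  0.  0.  0.  0.  0.  0.  0.  0.  0.  0.  0.  0.  0.  0.1 0.3 0.5
 0.5 0.4 0.3 0.1 0.1]
scene [1.  1.  1.  1.  1.  0.9 0.8 0.6 0.5 0.3 0.2 0.1 0.  0.  0.  0.  0.  0.
 0.  0.  0.  0.  0. ]
```

```bash
python3 - <<'E'
from h import *
w=np.load("pics/w3.npz"); plan(w["R"],w["p"]+[0,0,.02],n=10)
E
```

```text
10 rows of 0.0255 -0.044 0.0013 0.3848 -0.0706 -0.4179
```

send_rows(
  series="0.0255 -0.044 0.0013 0.3848 -0.0706 -0.4179;0.0255 -0.044 0.0013 0.3848 -0.0706 -0.4179;0.0255 -0.044 0.0013 0.3848 -0.0706 -0.4179;0.0255 -0.044 0.0013 0.3848 -0.0706 -0.4179;0.0255 -0.044 0.0013 0.3848 -0.0706 -0.4179",
)

```text
time: 38.75
position: [0.5819, -0.0843, 0.1771]
ee_rot: [-2.877, -0.013, -0.031]
contact_force: [0.2, -0.1, 1.0]
opening: 0.587
finger_force: 0.0
```

send_rows(
  series="0.0255 -0.044 0.0013 0.3848 -0.0706 -0.4179;0.0255 -0.044 0.0013 0.3848 -0.0706 -0.4179;0.0255 -0.044 0.0013 0.3848 -0.0706 -0.4179;0.0255 -0.044 0.0013 0.3848 -0.0706 -0.4179;0.0255 -0.044 0.0013 0.3848 -0.0706 -0.4179",
)

```text
time: 39.25
position: [0.6309, 0.0257, 0.2161]
ee_rot: [-2.583, -0.414, -0.012]
contact_force: [0.5, 0.3, -1.0]
opening: 0.582
finger_force: 0.0
```

send_rows(
  series="0 0 0 0 0 0;0 0 0 0 0 0;0 0 0 0 0 0;0 0 0 0 0 0;0 0 0 0 0 0",
)

```text
time: 39.75
position: [0.6303, 0.0244, 0.216]
ee_rot: [-2.586, -0.41, -0.013]
contact_force: [0.9, -0.5, 0.4]
opening: 0.588
finger_force: 0.0
```

```bash
python3 - <<'E'
from h import *
from ptr import score
import cv2
cm=viewer.camera_model("wrist")
wp=cur(); im=viewer.snapshot("wrist"); np.savez("pics/w11.npz",im=im,R=wp[0],p=wp[1])
f,n,d,e=cell(Q); f=f+.0008*e
def fine(im,wp):
    br=score(im,cm,wp,[0,0])[2]; A=np.arange(-.25,.95,.01); out=[]
    for a in A:
        X=np.array([f+r*ax(a)+.006*n for r in np.linspace(.030,.037,8)]); q=(proj(X,cm,wp)+[1,-2.7]).astype(np.float32)
        out.append(cv2.remap(br,q[:,:1],q[:,1:],cv2.INTER_LINEAR).mean())
    o=np.array(out); print("pointer phi",(A*o).sum()/o.sum(),"range",A[o>.5].min(),A[o>.5].max())
w=np.load("pics/w3.npz"); fine(w["im"],(w["R"],w["p"])); fine(im,wp)
E
```

```text
pointer phi 0.7154177556379858 range 0.6200000000000008 0.8100000000000009
pointer phi -0.06390785228416991 range -0.1499999999999999 0.02000000000000024
```

```bash
python3 -c "
from plant import order
print(order.hand_in())"
```

```text
the job is handed in; nothing more can be done
None
```

The nut is tight with its pointer at the long rib, and the large spanner is back flat on its rest and released. One deviation: when I backed the spanner off, the jaw jammed and dragged the nut back about 0.3 rad, so I drove it to the stop again with the spanner before handing in.

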